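# Rack the washed stand-off insulators and hang the basket to drip

## Robot

A 6-joint arm with a two-finger parallel gripper is mounted at the origin on the work surface. World frame = base frame: x ahead of the robot, y to its left, z up, the work surface at z = 0. Lengths are in m, angles in rad, forces in N, time in s.
With the tool pointing down it reaches from about 0.375 to 0.9 m from the base axis. Payload 3.1 kg.
Tool frame: the origin (TCP) lies midway between the tips of the shut fingers; the grasp point (between the pads) lies 19 mm behind it; x points along the fingers, z is the direction in which the jaws open and shut, and the axes are right-handed (so a half turn about x gives the same grasp; the last joint's range is limited). The gripper opens to 85 mm and grips with 20 to 120 N. Pads are 22 mm wide; open, the fingers measure 114 mm over their backs; the gripper's body (76 mm by 85 mm) begins 54 mm behind the grasp point. The pads swing forward as they close: fully open they stand 13 mm farther back than shut.
Start: joints at [1.129, 0.527, 1.433, -0, 1.181, -0.178], TCP at [0.162, 0.604, 0.231] pointing down, gripper open.
Joint ranges: [-3.08, 3.08], [-0.75, 2.2], [0.22, 2.44], [-1.43, 4.57], [0, 2.65], [-2.85, 2.85]. Speed limits (rad/s): [2.79, 2.79, 3.14, 3.14, 3.14, 3.14].

## Interface

Orientations are given as a unit quaternion [x, y, z, w].
In Python, from station import status, snapshot, camera_params, ticket gives the robot as it stands.
- The arm moves only by the tool arm_command, never from a script. Its argument "series" is a list that holds one entry, the list of rows, each a list of 4 numbers: the shift along the tool's x, y, z in mm, then the turn about the tool's x in rad. A call has 1 to 10 rows; each row shifts and turns the commanded pose from where the row before left it, along the tool's axes as they then stand; what a row does not reach is not made up. A row lasts 1/10 s, in which the tool goes at most 50 mm and 8.59 degrees, less where a joint would pass 70% of its speed; a pose out of reach is approached as far as the arm can. A call is refused whole if a number of a shift passes 50 or a number of a turn 0.15, either way. A call with a gripper value outside its range is refused whole. "jaw" is the opening in per cent of the stroke, from 0 (shut) to 100 (fully open), set as the call begins (left out, the last holds). The fingers move at their own pace and stop on an object; "force" is the grip in N (left out, the last holds). Time passes only in rows, so rows that do not move let the fingers close. It gives the time, the measured TCP pose, the force and the opening at its end, in the units of the state.
- status.sense(): the state, without advancing time (a new reading comes with each control period).
- snapshot(name): name is "scene" or "top" or "wrist"; returns the picture (420x560x3 uint8, red, green, blue); there is no depth.
- camera_params(name): a dict with "fovy" (degrees; the focal length in pixels is half the picture's height over the tangent of half this angle, whatever the lens; pixels are square), "cx", "cy" (the principal point, pixels), "extrinsics" (4x4, takes a point from camera to world coordinates); the wrist camera has in their place "mount" (4x4, takes a point from camera to tool coordinates, whose origin is the TCP and whose axes are the tool frame's). Camera axes: x right, y down, z forward; pixel columns grow to the right and rows downward; lengths in m; the calibration is good to about 2 mm. A picture is of the moment at which its call begins: read the wrist's pose just before it. camera_params takes no time and is no camera call.
- ticket.sign_off(): hands the job in, once; it reports no verdict.
The state is a dict: "t": time; "q": joint angles; "qd": joint speeds; "tau": joint torques, N m; "tcp_pos": TCP position; "tool_rot": TCP orientation; "force": force on the tool from outside, world axes, zero at the start; "ft_torque": the same for the moment, N m; "finger_gap": opening from 0.0 (shut) to 1.0 (fully open).
Only numpy, scipy, OpenCV 4.12 (cv2) and the standard library are available. Lean on these libraries where they do the work, as an engineer would, in place of code of your own. Each camera call takes 0.05 s, during which the arm holds its last target. There are 200 camera calls.

## Task

Stand every washed ceramic insulator on its base, stud up, on the floor of the round wash basket while the basket is still on the shelf, side by side (a full load fits only honeycomb-fashion) and spread evenly so that the basket will hang level. Then swing up the bail and hang the loaded basket by it on both prongs of the drip stand's hook, its bar down in their dips, hanging still and level with the insulators upright in it. Leave the bolts, gasket, ratchet, pin and bottle where they lie.

Things in the scene. Friction and masses are not known exactly. Their poses are not given: they have to be found in the camera images.
- insulator_0_mid (a point): Ceramic stand-off insulator (5 to 7 are there; an absent one reads None), all alike, 80 g: white ribbed round body on a heavier metal foot, 36 mm diameter, 0 to 45 mm above its base; bare steel stud to hold, 10 mm diameter, on the axis from 45 to 90 mm. This point lies on the axis 45 mm above the base (half-way up, foot of the stud); z axis up along the stud. It starts standing on the shelf.
- insulator_1_mid (a point): Ceramic stand-off insulator (5 to 7 are there; an absent one reads None), all alike, 80 g: white ribbed round body on a heavier metal foot, 36 mm diameter, 0 to 45 mm above its base; bare steel stud to hold, 10 mm diameter, on the axis from 45 to 90 mm. This point lies on the axis 45 mm above the base (half-way up, foot of the stud); z axis up along the stud. It starts standing on the shelf.
- insulator_2_mid (a point): Ceramic stand-off insulator (5 to 7 are there; an absent one reads None), all alike, 80 g: white ribbed round body on a heavier metal foot, 36 mm diameter, 0 to 45 mm above its base; bare steel stud to hold, 10 mm diameter, on the axis from 45 to 90 mm. This point lies on the axis 45 mm above the base (half-way up, foot of the stud); z axis up along the stud. It starts standing on the shelf.
- insulator_3_mid (a point): Ceramic stand-off insulator (5 to 7 are there; an absent one reads None), all alike, 80 g: white ribbed round body on a heavier metal foot, 36 mm diameter, 0 to 45 mm above its base; bare steel stud to hold, 10 mm diameter, on the axis from 45 to 90 mm. This point lies on the axis 45 mm above the base (half-way up, foot of the stud); z axis up along the stud. It starts standing on the shelf.
- insulator_4_mid (a point): Ceramic stand-off insulator (5 to 7 are there; an absent one reads None), all alike, 80 g: white ribbed round body on a heavier metal foot, 36 mm diameter, 0 to 45 mm above its base; bare steel stud to hold, 10 mm diameter, on the axis from 45 to 90 mm. This point lies on the axis 45 mm above the base (half-way up, foot of the stud); z axis up along the stud. It starts standing on the shelf.
- insulator_5_mid (a point): Ceramic stand-off insulator (5 to 7 are there; an absent one reads None), all alike, 80 g: white ribbed round body on a heavier metal foot, 36 mm diameter, 0 to 45 mm above its base; bare steel stud to hold, 10 mm diameter, on the axis from 45 to 90 mm. This point lies on the axis 45 mm above the base (half-way up, foot of the stud); z axis up along the stud. It starts standing on the shelf.
- insulator_6_mid (a point): Ceramic stand-off insulator (5 to 7 are there; an absent one reads None), all alike, 80 g: white ribbed round body on a heavier metal foot, 36 mm diameter, 0 to 45 mm above its base; bare steel stud to hold, 10 mm diameter, on the axis from 45 to 90 mm. This point lies on the axis 45 mm above the base (half-way up, foot of the stud); z axis up along the stud. It starts standing on the shelf.
- basket: Round perforated stainless wash basket, 0.2 to 0.3 kg empty, under 1 kg loaded; origin at the centre of its underside, z up. Inside diameter 124 mm, wall 2.5 mm, rim 52 mm above the underside. Two ears at y = +-67 mm (16 mm wide along x, up to 82 mm high) carry the bail's pivots on the y axis. Hung, it swings freely about that axis, so a load lopsided in x makes it hang tilted.
- basket_floor (a point): Centre of the basket's inner floor, 4 mm above its underside; axes as the basket's. The floor takes seven insulators: one in the middle and six around it, at about 41 mm pitch.
- bail_pivot (a point): Mid-point of the bail's pivot axis (the basket's y axis), 75 mm above the centre of the basket's underside; axes as the basket's.
- bail (a joint): Angle of the basket's 6 mm wire bail about the basket's y axis, rad: 0 upright over the basket, +1.5 folded down to the basket's +x side, where it starts (stops at +-1.5). It turns easily and falls to a stop if let go. Overall width 154 mm; the straight top bar is 108 mm long, parallel to the basket's y axis, 105 mm from the pivot axis.
- bail_grip (a point): Centre of the black grip sleeve (14 mm diameter, 36 mm long) in the middle of the bail's top bar, 105 mm from the pivot axis; 180 mm above the basket's underside with the bail upright. y axis along the bar, z axis from the pivot out to the bar.
- stand: Fixed steel drip stand with a two-prong hook; origin under its 20 mm post, at shelf level, z up; prongs point along -x, roughly to the robot. Prongs: 10 mm round bars at y = +-36 mm, upper side 237 mm high, from x = 0 to -140 mm, each with a V dip 20 mm deep and 44 mm wide at x = -105 mm; tips end at x = -155 mm, 248 mm high; nothing is higher. Drip pan below: 165 mm square, 28 mm high.
- hook_seat (a point): Where the centre of the bail's grip ends up: midway between the prongs, 105 mm in front of the post, 223 mm high (the bar then rests in the dips of both prongs, parallel to the stand's y). Axes as the stand's. The bar comes from the front, above the tips, with the basket below the prongs, and is then lowered into the dips.
- carriage_bolt_0: Stainless carriage bolt, 125 mm long, 16 mm shank, lying; a bystander, to be left alone. Origin near its middle, at shelf level.
- carriage_bolt_1: Stainless carriage bolt, 125 mm long, 16 mm shank, lying; a bystander, to be left alone. Origin near its middle, at shelf level.
- copper_gasket: Flat greenish copper gasket ring, 100 mm across, 4 mm thick; a bystander, to be left alone. Origin near its middle, at shelf level.
- ratchet: Chrome ratchet handle, about 185 mm long, lying; a bystander, to be left alone. Origin near its middle, at shelf level.
- alignment_pin: Red anodized alignment pin, 90 mm long, lying; a bystander, to be left alone. Origin near its middle, at shelf level.
- wash_bottle: White wash bottle, 64 mm across, 160 mm tall, standing; a bystander, to be left alone. Origin near its middle, at shelf level.
Not all that is in view belongs to the job. What is shaped like the part that bears insulator_5_mid but green is not meant.

How it is judged:
On the way:
1. every insulator stands upright on the basket's floor while the basket still stands on the shelf (z of insulator_0_mid in the frame of basket between 0.041 and 0.058 m and horizontal distance between each of insulator_0_mid, insulator_1_mid, insulator_2_mid, insulator_3_mid, insulator_4_mid, insulator_5_mid, insulator_6_mid and basket_floor below 0.06 m and angle between the z axis of each of insulator_0_mid, insulator_1_mid, insulator_2_mid, insulator_3_mid, insulator_4_mid, insulator_5_mid, insulator_6_mid and the z axis of basket, either way round below 0.2 rad and angle between each of insulator_0_mid, insulator_1_mid, insulator_2_mid, insulator_3_mid, insulator_4_mid, insulator_5_mid, insulator_6_mid's own z axis and vertical below 0.45 rad and z of insulator_1_mid in the frame of basket between 0.041 and 0.058 m and z of insulator_2_mid in the frame of basket between 0.041 and 0.058 m and z of insulator_3_mid in the frame of basket between 0.041 and 0.058 m and z of insulator_4_mid in the frame of basket between 0.041 and 0.058 m and z of insulator_5_mid in the frame of basket between 0.041 and 0.058 m and z of insulator_6_mid in the frame of basket between 0.041 and 0.058 m and height (world z) of basket_floor below 0.012 m and angle between basket's own z axis and vertical below 0.1 rad), for 0.2 s.
At the end, for the whole second after the job is handed in: Bail bar on both prongs (grip within 35 mm of the hook's middle plane, in the dips, 213 to 235 mm high), borne by the stand, floor over 35 mm high, still, level within 0.26 rad; every insulator on its floor (mid-point 41 to 58 mm above underside, leaning under 0.2 rad, within 60 mm of axis) (z of insulator_0_mid in the frame of basket between 0.041 and 0.058 m and horizontal distance between each of insulator_0_mid, insulator_1_mid, insulator_2_mid, insulator_3_mid, insulator_4_mid, insulator_5_mid, insulator_6_mid and basket_floor below 0.06 m and angle between the z axis of each of insulator_0_mid, insulator_1_mid, insulator_2_mid, insulator_3_mid, insulator_4_mid, insulator_5_mid, insulator_6_mid and the z axis of basket, either way round below 0.2 rad and angle between each of insulator_0_mid, insulator_1_mid, insulator_2_mid, insulator_3_mid, insulator_4_mid, insulator_5_mid, insulator_6_mid's own z axis and vertical below 0.45 rad and z of insulator_1_mid in the frame of basket between 0.041 and 0.058 m and z of insulator_2_mid in the frame of basket between 0.041 and 0.058 m and z of insulator_3_mid in the frame of basket between 0.041 and 0.058 m and z of insulator_4_mid in the frame of basket between 0.041 and 0.058 m and z of insulator_5_mid in the frame of basket between 0.041 and 0.058 m and z of insulator_6_mid in the frame of basket between 0.041 and 0.058 m and x of bail_grip in the frame of stand between -0.135 and -0.075 m and y of bail_grip in the frame of stand between -0.035 and 0.035 m and height (world z) of bail_grip between 0.213 and 0.235 m and height (world z) of basket_floor above 0.035 m and angle between basket's own z axis and vertical below 0.26 rad and contact force between basket and stand above 1.5 N and linear speed of basket below 0.05 m/s); the robot touches nothing.
It fails at once if a bystander is shifted by more than 50 mm (distance of any of carriage_bolt_0, carriage_bolt_1, copper_gasket, ratchet, alignment_pin, wash_bottle from where it was at the start of the episode above 0.05 m).
Of insulator_0, insulator_1, insulator_2, insulator_3, insulator_4, insulator_5, insulator_6 only 5 to 7 are there at a start; the rules pass over those that are not, and their reading is None.
At some moment in a run one of insulator_0, insulator_1, insulator_2, insulator_3, insulator_4, insulator_5, insulator_6 may be knocked a few centimetres aside while the robot is not near it.
It also fails if it takes over 208 s, if anything falls off the work surface, if the arm or the gripper's body presses on something with over 40 N, if the wrist force passes 120 N, or if a joint passes its speed limit or range.

## Working session

There is one attempt and no reset: what is moved stays moved. The work goes in short steps, Python scripts to look and compute and a tool call to move; the robot and the scene stay as the last step left them, time stands still between calls to the robot, and variables do not carry over. Pictures are saved under pics/ and viewed, about 12 in all and at most 16, crops included, and the job is handed in when it is done.

Besides the shell and the picture viewer there is one more tool, called after "Request:" by a JSON object that holds its "op" and its "data", one argument or row to a line. arm_command: Moves the arm, as the interface text tells. Its arguments: {"type":"object","properties":{"series":{"type":"array"},"jaw":{"type":"number"},"force":{"type":"number"}},"required":["series"]}

```bash
ls; mkdir -p pics
cat > h.py <<'E'
import numpy as np, cv2
from station import status, snapshot, camera_params, ticket
from scipy.spatial.transform import Rotation as R
def shot(n,fn):
    s=status.sense(); im=snapshot(n); cv2.imwrite('pics/'+fn,cv2.cvtColor(im,cv2.COLOR_RGB2BGR)); return s,im
def cam(n,s=None):
    p=camera_params(n); f=210/np.tan(np.radians(p['fovy'])/2)
    if 'mount' in p:
        T=np.eye(4);T[:3,:3]=R.from_quat(s['tool_rot']).as_matrix();T[:3,3]=s['tcp_pos'];E=T@np.array(p['mount'])
    else: E=np.array(p['extrinsics'])
    return f,p['cx'],p['cy'],E
def unproj(c,u,v,z):
    f,cx,cy,E=c; d=E[:3,:3]@np.array([(u-cx)/f,(v-cy)/f,1.]); o=E[:3,3]; return o+d*(z-o[2])/d[2]
def proj(c,P):
    f,cx,cy,E=c; q=E[:3,:3].T@(np.asarray(P,float)-E[:3,3]); return np.array([cx+f*q[0]/q[2],cy+f*q[1]/q[2]])
E
python3 - <<'E'
from h import *
s,a=shot('top','top0.png'); shot('scene','scene0.png')
print(s['t'],s['tcp_pos'],s['tool_rot'],R.from_quat(s['tool_rot']).as_matrix().round(3))
for n in('top','scene','wrist'): print(n,camera_params(n))
E
```

```text
pics
0.0 [0.16198959 0.60287469 0.23031496] [-0.4305419   0.56190986  0.42982246  0.56048518] [[-0.001 -0.966  0.26 ]
 [-0.002  0.26   0.966]
 [-1.     0.    -0.002]]
top {'fovy': 42.565237020310384, 'cx': 279.8459475101588, 'cy': 216.5709283944371, 'extrinsics': array([[ 0.0233638 , -0.99150278,  0.12797017,  0.37115141],
       [-0.99971388, -0.02382785, -0.00209636, -0.01627537],
       [ 0.0051278 , -0.12788458, -0.9917758 ,  1.50062662],
       [ 0.        ,  0.        ,  0.        ,  1.        ]])}
scene {'fovy': 43.89207065439305, 'cx': 275.31604029593507, 'cy': 212.71613021149383, 'extrinsics': array([[ 0.84375059,  0.33243859, -0.42138999,  1.04272105],
       [ 0.53673307, -0.52492831,  0.66058147, -0.73419201],
       [-0.00159676, -0.78353995, -0.62133936,  0.8540829 ],
       [ 0.        ,  0.        ,  0.        ,  1.        ]])}
wrist {'fovy': 60.37796150881786, 'cx': 274.57955494285676, 'cy': 203.8467099027379, 'mount': array([[-6.41915837e-05, -2.77559516e-01,  9.60708442e-01,
        -1.42227613e-01],
       [-4.33480148e-04, -9.60708346e-01, -2.77559517e-01,
         6.85967884e-02],
       [ 9.99999904e-01, -4.34265022e-04, -5.86471495e-05,
        -1.29910022e-03],
       [ 0.00000000e+00,  0.00000000e+00,  0.00000000e+00,
         1.00000000e+00]])}
```

```bash
python3 -c "
import cv2
a=cv2.imread('pics/top0.png');cv2.imwrite('pics/top0b.png',cv2.resize(a,(800,600),interpolation=cv2.INTER_CUBIC))"
```

```text
(no output)
```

View pics/top0b.png

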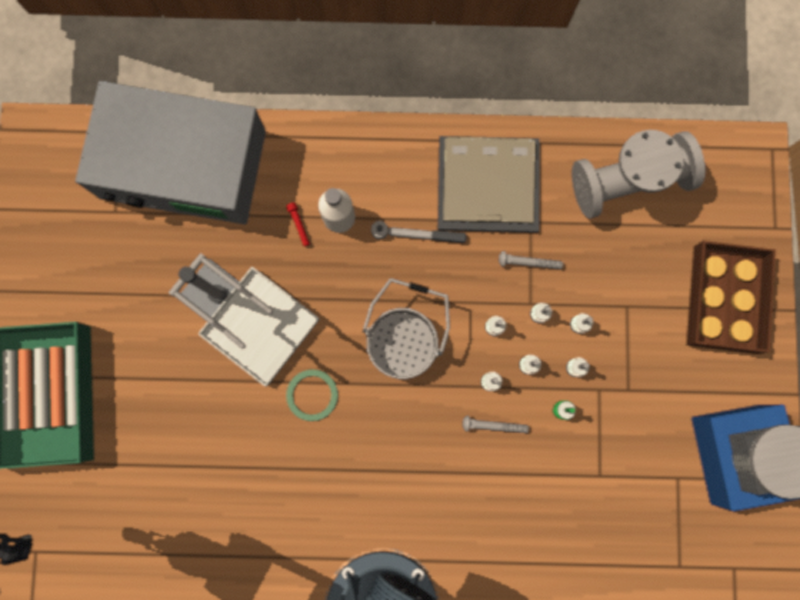

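View pics/scene0.png

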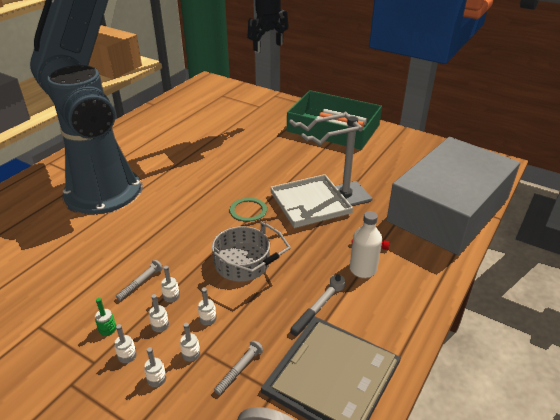

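The top view (800×600) shows six white insulators, near (496,326), (542,313), (583,323), (531,365), (578,367) and (491,381). The green decoy is at (566,411), the basket at (403,343) with its bail folded up and to the right, the bail grip at (418,288) and the stand post at about (188,275). The prongs point to the lower right.

Run:
```python
from h import *
c=cam('top')
for n,u,v,z in [('i',496,326,.035),('i',542,313,.035),('i',583,323,.035),('i',531,365,.035),('i',578,367,.035),('i',491,381,.035),('g',566,411,.035),('basket rim',403,343,.05),('bailgrip',418,288,.08),('post',188,275,.237),('pan',260,325,.02)]:
    print(n,unproj(c,u*.7,v*.7,z).round(3))
a=cv2.imread('pics/top0.png')[165:285,105:265]
cv2.imwrite('pics/stand.png',cv2.resize(a,(800,600),interpolation=cv2.INTER_CUBIC))
```

```text
i [ 0.533 -0.204  0.035]
i [ 0.56  -0.292  0.035]
i [ 0.542 -0.371  0.035]
i [ 0.46  -0.271  0.035]
i [ 0.458 -0.361  0.035]
i [ 0.427 -0.196  0.035]
g [ 0.374 -0.338  0.035]
basket rim [ 0.494 -0.027  0.05 ]
bailgrip [ 0.596 -0.052  0.08 ]
post [0.583 0.334 0.237]
pan [0.525 0.25  0.02 ]
```

View pics/stand.png

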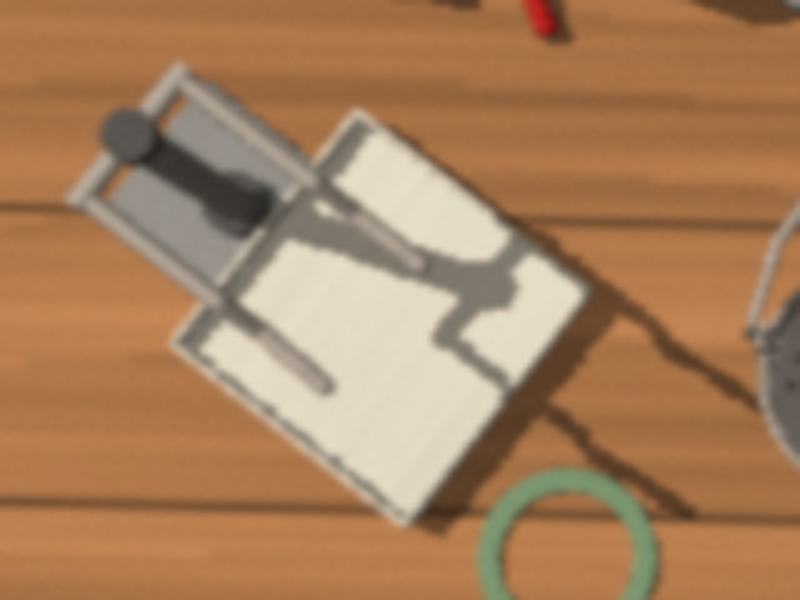

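The crop shows prong tips at (425,268) and (330,388), the prong back corners at (180,72) and (78,200), and the pan corners at (360,110), (588,292), (405,522) and (178,342).

Run:
```python
from h import *
c=cam('top')
g=lambda u,v,z:unproj(c,105+u/5,165+v/5,z)
t1,t2=g(420,264,.246),g(325,384,.246); b1,b2=g(180,72,.234),g(78,200,.234)
print(t1,t2,b1,b2,np.linalg.norm(t1-t2),np.linalg.norm(b1-b2))
tm,bm=(t1+t2)/2,(b1+b2)/2; d=bm-tm; az=np.arctan2(d[1],d[0]); print('az',np.degrees(az),'len',np.hypot(d[0],d[1]))
x=np.array([np.cos(az),np.sin(az)]); print('seat from tip',tm[:2]+.05*x,'from back',bm[:2]-.105*x)
p=[g(360,110,.028),g(588,292,.028),g(405,522,.028),g(178,342,.028)]
print('pan',sum(p)/4,[np.degrees(np.arctan2(*(q-r)[1::-1])) for q,r in((p[0],p[1]),(p[3],p[2]),(p[0],p[3]),(p[1],p[2]))])
```

```text
[0.5250182  0.19387144 0.246     ] [0.46763363 0.23556087 0.246     ] [0.61606131 0.31447491 0.234     ] [0.5531761 0.3593089 0.234    ] 0.07092951520639108 0.0772310573494689
az 54.14547602403286 len 0.15073994537132374
seat from tip [0.52561238 0.25524149] from back [0.52311714 0.25178869]
pan [0.52281106 0.24949923 0.028     ] [np.float64(52.864681576701905), np.float64(53.51213510423259), np.float64(-35.416484509674916), np.float64(-36.474607838904)]
```

Request:
{"op": "arm_command", "data": {
  "series": [
    [[0,0,-50,0.15],[0,0,-50,0.15],[0,0,-50,0.15],[0,0,-50,0.15],[0,0,-50,0.15],[0,-40,-50,0.15],[0,-40,-50,0.15],[0,-40,-50,0.15],[0,-40,-50,0.15],[0,-40,-50,0.15]]
  ],
  "jaw": 50,
  "force": 30
}}

```text
t: 1.1
tcp_pos: [-0.0965, 0.2132, 0.2311]
tool_rot: [0.044, 0.706, -0.045, 0.706]
force: [-0.6, 0.2, -0.8]
finger_gap: 0.501
```

```bash
cat >> h.py <<'E'
def az(s): z=R.from_quat(s['tool_rot']).as_matrix()[:,2]; return np.degrees(np.arctan2(z[1],z[0]))
def plan(*wps,p=None,a=None,n=None):
    """wps: (x,y,z[,az_z deg]) ; prints rows per waypoint (tool axes)"""
    s=status.sense(); p=np.array(s['tcp_pos'] if p is None else p,float); a=az(s) if a is None else a
    for w in wps:
        d=np.array(w[:3])-p; ta=w[3] if len(w)>3 else a
        tot=(a-ta+180)%360-180
        k=max(int(np.ceil(np.linalg.norm(d)*1000/45)),int(np.ceil(abs(tot)/8.0)),1); rows=[]
        for i in range(k):
            th=np.radians(a-tot*i/k); z=np.array([np.cos(th),np.sin(th),0]); y=np.array([-np.sin(th),np.cos(th),0])
            # y azimuth = z azimuth+90
            e=d/k*1000; rows.append([round(-e[2],1),round(float(e@y),1),round(float(e@z),1),round(np.radians(tot/k),3)])
        if tot==0: print(w,k,'x',[float(v) for v in rows[0]])
        else: print(w,[[float(v) for v in r] for r in rows])
        p=np.array(w[:3]);a=ta
E
python3 - <<'E'
from h import *
s=status.sense();print(az(s),s['q'])
plan((.1,.45,.25),(.4,.1,.26),(.48,-.22,.25))
E
```

```text
-7.177059669780308 [ 1.50135113e+00 -4.82793917e-02  2.29329052e+00  2.08490882e-04
  8.98051423e-01  1.62648435e+00]
(0.1, 0.45, 0.25) 7 x [-2.7, 37.1, 23.6, 0.0]
(0.4, 0.1, 0.26) 11 x [-0.9, -28.2, 31.0, 0.0]
(0.48, -0.22, 0.25) 8 x [1.3, -38.4, 14.9, 0.0]
```

Request:
{"op": "arm_command", "data": {
  "series": [
    [[-3,37,24,0],[-3,37,24,0],[-3,37,24,0],[-3,37,24,0],[-3,37,24,0],[-3,37,24,0],[-3,37,24,0],[-1,-28,31,0],[-1,-28,31,0],[-1,-28,31,0]]
  ]
}}

```text
t: 2.1
tcp_pos: [0.1849, 0.3581, 0.2549]
tool_rot: [0.041, 0.706, -0.042, 0.706]
force: [0.1, 0.0, -0.7]
finger_gap: 0.497
```

Run:
```python
from h import *
plan((.4,.1,.26,-12),(.48,-.22,.25))
```

```text
(0.4, 0.1, 0.26, -12) [[-0.6, -28.9, 30.5, 0.011], [-0.6, -28.5, 30.8, 0.011], [-0.6, -28.2, 31.1, 0.011], [-0.6, -27.8, 31.5, 0.011], [-0.6, -27.5, 31.8, 0.011], [-0.6, -27.1, 32.1, 0.011], [-0.6, -26.7, 32.4, 0.011], [-0.6, -26.3, 32.7, 0.011]]
(0.48, -0.22, 0.25) 8 x [1.3, -37.0, 18.1, 0.0]
```

Request:
{"op": "arm_command", "data": {
  "series": [
    [[0,-28,31,0.01],[0,-28,31,0.01],[0,-28,31,0.01],[0,-28,31,0.01],[-1,-27,32,0.01],[-1,-27,32,0.01],[-1,-27,32,0.01],[-1,-26,33,0.01],[0,0,40,0],[0,0,40,0]]
  ]
}}

```text
t: 3.1
tcp_pos: [0.4801, 0.0867, 0.2593]
tool_rot: [0.071, 0.704, -0.071, 0.703]
force: [0.6, 0.2, -0.0]
finger_gap: 0.499
```

Run:
```python
from h import *
import json
s,im=shot('wrist','wb.png'); json.dump({k:list(map(float,np.ravel(s[k]))) for k in('tcp_pos','tool_rot')},open('wb.json','w'))
print(s['t'],s['tcp_pos'],az(s),s['force'])
cv2.imwrite('pics/wbb.png',cv2.resize(cv2.imread('pics/wb.png'),(800,600),interpolation=cv2.INTER_CUBIC))
plan((.48,-.22,.25))
```

```text
3.1 [0.48008966 0.0867042  0.25931741] -11.520974459195493 [ 0.59272373  0.20093932 -0.00175962]
(0.48, -0.22, 0.25) 7 x [1.4, -43.0, 7.5, 0.0]
```

View pics/wbb.png

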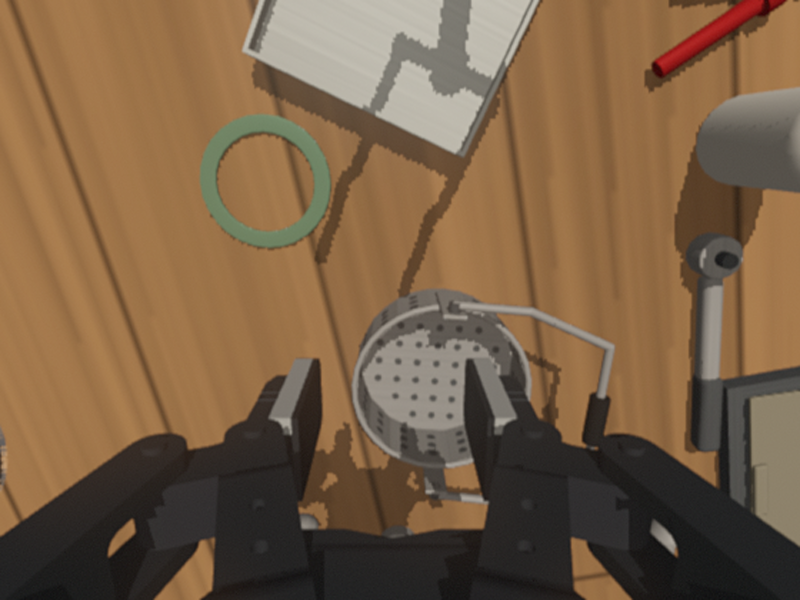

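The wrist view (800×600) shows the basket rim spanning (354,385) to (530,385), with its bottom at about (440,467). The ears are near (450,303) and (433,487), the bail corner at (611,347), and the sleeve from (600,398) to (594,445).

Run:
```python
from h import *
import json
s={k:np.array(v) for k,v in json.load(open('wb.json')).items()}
c=cam('wrist',s)
g=lambda u,v,z:unproj(c,u*.7,v*.7,z)
P=np.array([g(u,v,.052)[:2] for u,v in((354,385),(530,385),(440,467),(375,438),(508,440),(372,335),(512,335))])
A=np.c_[2*P,np.ones(len(P))]; r=np.linalg.lstsq(A,(P**2).sum(1),rcond=None)[0]; print('rim c',r[:2],'r',np.sqrt(r[2]+r[0]**2+r[1]**2))
e1,e2=g(450,303,.075),g(433,487,.075); print(e1,e2,(e1+e2)/2,np.degrees(np.arctan2(*(e1-e2)[1::-1]))-90,np.linalg.norm(e1-e2))
k=g(597,420,.082); print('grip',k, g(611,347,.082)); m=r[:2]; print(np.degrees(np.arctan2(*(k[:2]-m)[::-1])),np.linalg.norm(k[:2]-m))
for w in((.51,.26,.03),):print(w,proj(c,w)/.7)
print('pan corners',g(462,155,.028),g(247,50,.028))
plan((.48,-.40,.25))
```

```text
rim c [ 0.49652683 -0.02702466] r 0.06623457249314824
[0.51259669 0.04603227 0.075     ] [ 0.47606033 -0.09206097  0.075     ] [ 0.49432851 -0.02301435  0.075     ] -14.819605261051237 0.14284484252198085
grip [ 0.59784881 -0.05607762  0.082     ] [ 0.61201751 -0.0033615   0.082     ]
-15.999662277324521 0.10540502555793985
(0.51, 0.26, 0.03) [381.11359936 -32.58048371]
pan corners [0.54173799 0.13591445 0.028     ] [0.4128354  0.23109166 0.028     ]
(0.48, -0.4, 0.25) 11 x [0.9, -43.4, 8.1, 0.0]
```

Request:
{"op": "arm_command", "data": {
  "series": [
    [[0,-48,9,0.007],[0,-48,9,0.007],[0,-48,9,0.007],[0,-48,9,0.007],[0,-48,9,0.007],[0,-48,10,0.007],[0,-48,10,0.007],[0,-48,10,0.007],[0,-48,11,0.007],[0,-48,11,0.007]]
  ]
}}

```text
t: 4.15
tcp_pos: [0.4634, -0.4029, 0.259]
tool_rot: [0.095, 0.701, -0.095, 0.701]
force: [2.2, 0.8, -0.0]
finger_gap: 0.502
```

Run:
```python
from h import *
import json
s,im=shot('wrist','wi.png'); json.dump({k:list(map(float,np.ravel(s[k]))) for k in('tcp_pos','tool_rot')},open('wi.json','w'))
print(s['t'],s['tcp_pos'],az(s),s['force'])
cv2.imwrite('pics/wib.png',cv2.resize(cv2.imread('pics/wi.png'),(800,600),interpolation=cv2.INTER_CUBIC))
```

```text
4.15 [ 0.46342791 -0.40294583  0.25903584] -15.430185274883598 [ 2.19603012  0.75988257 -0.02651149]
```

View pics/wib.png

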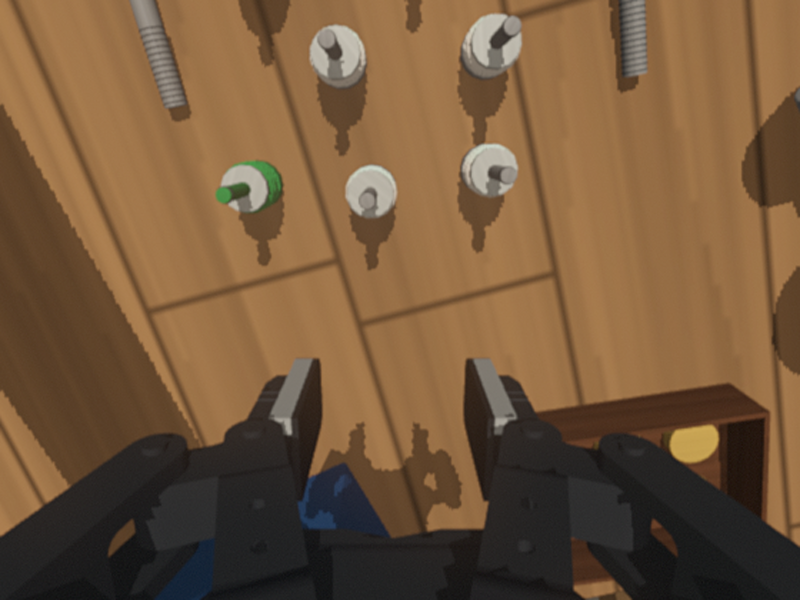

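The wrist view shows white stud tops at (367,200), (507,174), (327,38) and (513,26). The green decoy is at (225,195).

Run:
```python
from h import *
import json
s={k:np.array(v) for k,v in json.load(open('wi.json')).items()}
c=cam('wrist',s)
g=lambda u,v,z:unproj(c,u*.7,v*.7,z).round(4)
for n,a,b in(('A',(367,200),(371,187)),('B',(507,174),(489,166)),('C',(327,38),(337,53)),('D',(513,26),(494,41))): print(n,g(*a,.09),g(*b,.045))
```

```text
A [ 0.4602 -0.3645  0.09  ] [ 0.462  -0.3608  0.045 ]
B [ 0.544  -0.3719  0.09  ] [ 0.5422 -0.3686  0.045 ]
C [ 0.4637 -0.2739  0.09  ] [ 0.4644 -0.2747  0.045 ]
D [ 0.5636 -0.2953  0.09  ] [ 0.5619 -0.2944  0.045 ]
```

```bash
cat >> h.py <<'E'
CB=np.array([.4955,-.0265]); AB=-15.5
def slot(k,r=.040):
    t=np.radians(AB+60*k); return CB+r*np.array([np.cos(t),np.sin(t)])
def cyc(src,k,h=.17):
    s=status.sense(); p=s['tcp_pos']; print('t',round(s['t'],2),'tcp',np.round(p,4),'az',round(az(s),2),'F',np.round(s['force'],1),'gap',round(s['finger_gap'],3))
    t=slot(k); print('approach'); plan((*src,max(p[2],.15)),(*src,.056))
    print('lift, carry, lower'); plan((*src,h),(*t,h),(*t,.062),p=(*src,.056))
E
python3 -c "
from h import *
cyc((.4605,-.3632),0)"
```

```text
t 4.2 tcp [ 0.4633 -0.4126  0.2592] az -15.69 F [ 2.3 -6.7  1.2] gap 0.499
approach
(0.4605, -0.3632, np.float64(0.2591630335532412)) 2 x [-0.0, 23.4, -8.0, 0.0]
(0.4605, -0.3632, 0.056) 5 x [40.6, 0.0, 0.0, 0.0]
lift, carry, lower
(0.4605, -0.3632, 0.17) 3 x [-38.0, 0.0, 0.0, 0.0]
(np.float64(0.5340452181283449), np.float64(-0.03718953504313027), 0.17) 8 x [-0.0, 41.7, -2.2, 0.0]
(np.float64(0.5340452181283449), np.float64(-0.03718953504313027), 0.062) 3 x [36.0, 0.0, 0.0, 0.0]
```

Request:
{"op": "arm_command", "data": {
  "series": [
    [[25,23,-8,0],[25,23,-8,0],[25,0,0,0],[0,0,0,0],[0,0,0,0]]
  ]
}}

```text
t: 4.7
tcp_pos: [0.461, -0.3527, 0.1845]
tool_rot: [0.095, 0.701, -0.095, 0.701]
force: [0.0, 0.1, 0.7]
finger_gap: 0.497
```

```bash
python3 -c "
from h import *
cyc((.4605,-.3632),0)"
```

```text
t 4.7 tcp [ 0.461  -0.3527  0.1845] az -15.38 F [0.  0.1 0.7] gap 0.497
approach
(0.4605, -0.3632, np.float64(0.18445706059564737)) 1 x [-0.0, -10.2, 2.3, 0.0]
(0.4605, -0.3632, 0.056) 3 x [42.8, 0.0, 0.0, 0.0]
lift, carry, lower
(0.4605, -0.3632, 0.17) 3 x [-38.0, 0.0, 0.0, 0.0]
(np.float64(0.5340452181283449), np.float64(-0.03718953504313027), 0.17) 8 x [-0.0, 41.7, -1.9, 0.0]
(np.float64(0.5340452181283449), np.float64(-0.03718953504313027), 0.062) 3 x [36.0, 0.0, 0.0, 0.0]
```

Request:
{"op": "arm_command", "data": {
  "series": [
    [[0,-10,2,0],[43,0,0,0],[43,0,0,0],[42,0,0,0],[0,0,0,0],[0,0,0,0]]
  ]
}}

```text
t: 5.3
tcp_pos: [0.4606, -0.3644, 0.0572]
tool_rot: [0.095, 0.7, -0.095, 0.701]
force: [0.5, -0.7, 0.8]
finger_gap: 0.5
```

Request:
{"op": "arm_command", "data": {
  "series": [
    [[0,0,0,0],[0,0,0,0],[0,0,0,0],[0,0,0,0],[0,0,0,0],[0,0,0,0],[-30,0,0,0],[-42,0,0,0],[-42,0,0,0]]
  ],
  "jaw": 0,
  "force": 30
}}

```text
t: 6.2
tcp_pos: [0.4597, -0.3624, 0.1717]
tool_rot: [0.095, 0.701, -0.094, 0.7]
force: [1.2, -1.6, -0.1]
finger_gap: 0.103
```

```bash
python3 -c "
from h import *
cyc((.4605,-.3632),0);t=slot(0);plan((*t,.17),(*t,.062))"
```

```text
t 6.2 tcp [ 0.4597 -0.3624  0.1717] az -15.39 F [ 1.2 -1.6 -0.1] gap 0.103
approach
(0.4605, -0.3632, np.float64(0.1716970115486845)) 1 x [-0.0, -0.6, 1.0, 0.0]
(0.4605, -0.3632, 0.056) 3 x [38.6, 0.0, 0.0, 0.0]
lift, carry, lower
(0.4605, -0.3632, 0.17) 3 x [-38.0, 0.0, 0.0, 0.0]
(np.float64(0.5340452181283449), np.float64(-0.03718953504313027), 0.17) 8 x [-0.0, 41.7, -2.0, 0.0]
(np.float64(0.5340452181283449), np.float64(-0.03718953504313027), 0.062) 3 x [36.0, 0.0, 0.0, 0.0]
(np.float64(0.5340452181283449), np.float64(-0.03718953504313027), 0.17) 8 x [0.2, 41.7, -1.8, 0.0]
(np.float64(0.5340452181283449), np.float64(-0.03718953504313027), 0.062) 3 x [36.0, 0.0, 0.0, 0.0]
```

Request:
{"op": "arm_command", "data": {
  "series": [
    [[0,42,-2,0],[0,42,-2,0],[0,42,-2,0],[0,42,-2,0],[0,42,-2,0],[0,42,-2,0],[0,41,-2,0],[0,41,-1,0],[0,0,0,0],[0,0,0,0]]
  ]
}}

```text
t: 7.2
tcp_pos: [0.5343, -0.0359, 0.1709]
tool_rot: [0.094, 0.701, -0.094, 0.701]
force: [0.9, -0.3, -0.5]
finger_gap: 0.102
```

Run:
```python
from h import *
t=slot(0);plan((*t,.12),(*t,.062))
s,im=shot('wrist','c1.png');c=cam('wrist',s)
print(s['tcp_pos'],'proj base held',proj(c,s['tcp_pos']-[0,0,.057])/.7)
cv2.imwrite('pics/c1b.png',cv2.resize(cv2.imread('pics/c1.png'),(800,600),interpolation=cv2.INTER_CUBIC))
```

```text
(np.float64(0.5340452181283449), np.float64(-0.03718953504313027), 0.12) 2 x [25.5, -0.6, 0.0, 0.0]
(np.float64(0.5340452181283449), np.float64(-0.03718953504313027), 0.062) 2 x [29.0, 0.0, 0.0, 0.0]
[ 0.53430476 -0.03592406  0.17093591] proj base held [387.77319298 318.44174545]
```

View pics/c1b.png

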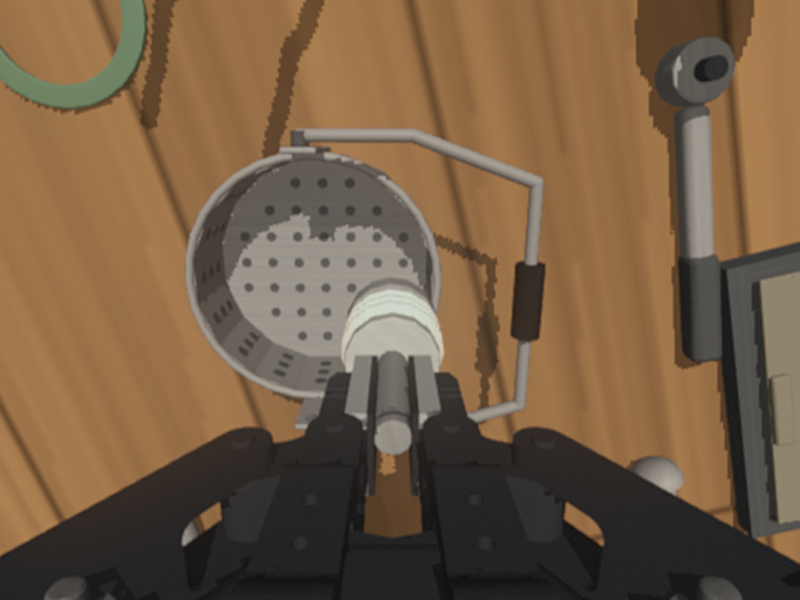

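The insulator is held upright and vertical. The rim spans (187,270) to (439,270), the sleeve centre is at (528,302), and the bar corners are at (540,183) and (520,405).

Run:
```python
from h import *
s=status.sense(); c=cam('wrist',s)
g=lambda u,v,z:unproj(c,u*.7,v*.7,z)
P=np.array([g(u,v,.052)[:2] for u,v in((187,270),(439,270),(210,207),(408,195),(212,342),(300,152),(255,383))])
A=np.c_[2*P,np.ones(len(P))]; r=np.linalg.lstsq(A,(P**2).sum(1),rcond=None)[0]; print('rim c',r[:2],'r',np.sqrt(r[2]+r[0]**2+r[1]**2),np.linalg.norm(P-r[:2],axis=1).round(4))
a,b,k=g(541,182,.082),g(520,406,.082),g(528,302,.082)
print('bar',a,b,'len',np.linalg.norm(a-b),'az',np.degrees(np.arctan2(*(a-b)[1::-1]))-90,'grip',k,'pivotcentre',k[:2]-.1047*np.array([np.cos(np.radians(-19)),np.sin(np.radians(-19))]))
print(np.degrees(np.arctan2(*(k[:2]-r[:2])[::-1])),np.linalg.norm(k[:2]-r[:2]))
e1,e2=g(297,138,.08),g(305,413,.08);print('ears',e1,e2,(e1+e2)/2,np.degrees(np.arctan2(*(e1-e2)[1::-1]))-90)
```

```text
rim c [ 0.49637193 -0.02902631] r 0.06628756049682423 [0.0667 0.0653 0.0651 0.0669 0.0657 0.0671 0.0671]
bar [ 0.61297885 -0.00430615  0.082     ] [ 0.5823157  -0.10946696  0.082     ] len 0.10954006181887681 az -16.255809794005174 grip [ 0.5967213  -0.05712735  0.082     ] pivotcentre [ 0.4977255  -0.02304036]
-15.643948386273879 0.10420970527155704
ears [0.51505549 0.0418381  0.08      ] [ 0.47714697 -0.08569952  0.08      ] [ 0.49610123 -0.02193071  0.08      ] -16.553742099716573
```

```bash
sed -i 's/^CB=.*/CB=np.array([.4963,-.0280]); AB=-16./' h.py
python3 - <<'E'
from h import *
t=slot(0);plan((*t,.12),(*t,.062));print(status.sense()['tcp_pos'])
E
```

```text
(np.float64(0.5347504678375328), np.float64(-0.039025494232679966), 0.12) 2 x [25.4, -0.9, 0.5, 0.0]
(np.float64(0.5347504678375328), np.float64(-0.039025494232679966), 0.062) 2 x [29.0, 0.0, 0.0, 0.0]
[ 0.5342592  -0.03694213  0.17085157]
```

Request:
{"op": "arm_command", "data": {
  "series": [
    [[25,-1,0.5,0],[25,-1,0,0],[25,0,0,0],[24,0,0,0],[8,0,0,0],[0,0,0,0],[0,0,0,0]]
  ]
}}

```text
t: 7.95
tcp_pos: [0.5346, -0.0403, 0.0639]
tool_rot: [0.095, 0.7, -0.095, 0.701]
force: [1.0, -0.8, -1.5]
finger_gap: 0.105
```

Request:
{"op": "arm_command", "data": {
  "series": [
    [[1,0,0,0],[0,0,0,0],[0,0,0,0]]
  ]
}}

```text
t: 8.25
tcp_pos: [0.5344, -0.0392, 0.0628]
tool_rot: [0.095, 0.701, -0.095, 0.701]
force: [0.1, -0.2, -0.4]
finger_gap: 0.101
```

Request:
{"op": "arm_command", "data": {
  "series": [
    [[1.5,0,0,0],[0,0,0,0],[0,0,0,0]]
  ]
}}

```text
t: 8.55
tcp_pos: [0.5346, -0.0391, 0.0622]
tool_rot: [0.094, 0.7, -0.095, 0.701]
force: [-1.2, 0.1, 8.2]
finger_gap: 0.1
```

Request:
{"op": "arm_command", "data": {
  "series": [
    [[0,0,0,0],[0,0,0,0],[0,0,0,0],[0,0,0,0],[-10,0,0,0],[-30,0,0,0],[-40,0,0,0],[-30,0,0,0],[0,0,0,0]]
  ],
  "jaw": 28
}}

```text
t: 9.45
tcp_pos: [0.5373, -0.0397, 0.1758]
tool_rot: [0.094, 0.697, -0.095, 0.704]
force: [1.1, -0.2, -0.1]
finger_gap: 0.277
```

Run:
```python
from h import *
cyc((.5435,-.3705),5)
s,im=shot('wrist','c2.png')
cv2.imwrite('pics/c2b.png',cv2.resize(cv2.imread('pics/c2.png'),(800,600),interpolation=cv2.INTER_CUBIC))
```

```text
t 9.45 tcp [ 0.5373 -0.0397  0.1758] az -15.38 F [ 1.1 -0.2 -0.1] gap 0.277
approach
(0.5435, -0.3705, np.float64(0.1757840687984524)) 8 x [-0.0, -39.7, 11.7, 0.0]
(0.5435, -0.3705, 0.056) 3 x [39.9, 0.0, 0.0, 0.0]
lift, carry, lower
(0.5435, -0.3705, 0.17) 3 x [-38.0, 0.0, 0.0, 0.0]
(np.float64(0.5059768758239868), np.float64(-0.06681182905103987), 0.17) 7 x [-0.0, 40.4, -16.7, 0.0]
(np.float64(0.5059768758239868), np.float64(-0.06681182905103987), 0.062) 3 x [36.0, 0.0, 0.0, 0.0]
```

View pics/c2b.png

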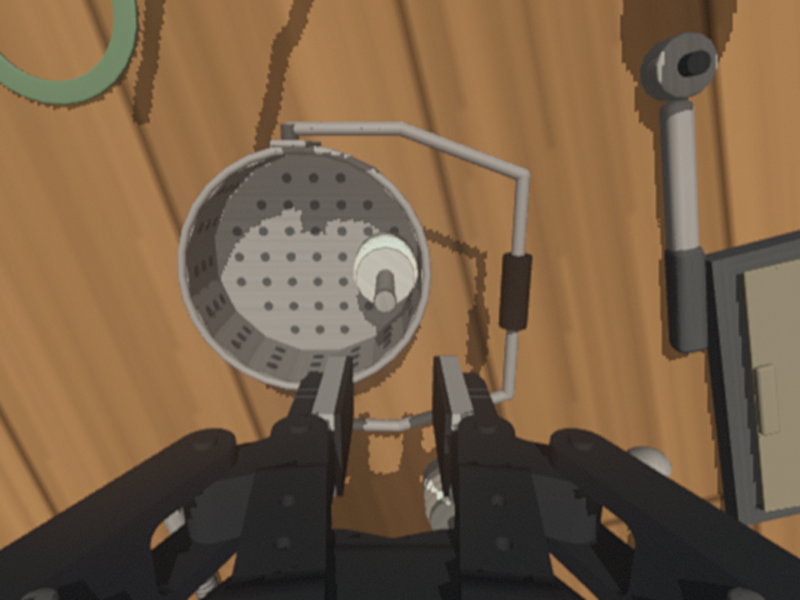

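The first insulator stands upright in the basket's +x slot, with its stud at (385,300).

Request:
{"op": "arm_command", "data": {
  "series": [
    [[0,-40,11.5,0],[0,-40,11.5,0],[0,-40,11.5,0],[0,-40,11.5,0],[0,-40,11.5,0],[0,-40,11.5,0],[0,-40,11.5,0],[0,-38,11.5,0],[0,0,0,0],[0,0,0,0]]
  ],
  "jaw": 50
}}

```text
t: 10.5
tcp_pos: [0.5373, -0.3701, 0.1691]
tool_rot: [0.096, 0.702, -0.095, 0.7]
force: [0.1, 0.5, 0.0]
finger_gap: 0.5
```

```bash
cat >> h.py <<'E'
def blobs():
    im=snapshot('top'); hsv=cv2.cvtColor(im,cv2.COLOR_RGB2HSV); m=((hsv[...,2]>170)&(hsv[...,1]<70)).astype(np.uint8)
    n,_,st,ce=cv2.connectedComponentsWithStats(m); c=cam('top')
    for i in range(1,n):
        if 20<st[i,4]<250:
            w=unproj(c,*ce[i],.045)
            if .3<w[0]<.68 and -.5<w[1]<.1: print('blob',w[:2].round(3),st[i,4])
E
python3 -c "
from h import *
cyc((.5435,-.3705),5);blobs()"
```

```text
t 10.5 tcp [ 0.5373 -0.3701  0.1691] az -15.51 F [0.1 0.5 0. ] gap 0.5
approach
(0.5435, -0.3705, np.float64(0.1691484744117618)) 1 x [-0.0, 1.3, 6.1, 0.0]
(0.5435, -0.3705, 0.056) 3 x [37.7, 0.0, 0.0, 0.0]
lift, carry, lower
(0.5435, -0.3705, 0.17) 3 x [-38.0, 0.0, 0.0, 0.0]
(np.float64(0.5059768758239868), np.float64(-0.06681182905103987), 0.17) 7 x [-0.0, 40.4, -16.8, 0.0]
(np.float64(0.5059768758239868), np.float64(-0.06681182905103987), 0.062) 3 x [36.0, 0.0, 0.0, 0.0]
blob [ 0.666 -0.214] 24
blob [ 0.662 -0.252] 66
blob [0.583 0.016] 75
blob [ 0.59  -0.093] 22
blob [ 0.56  -0.285] 127
blob [ 0.537 -0.203] 86
blob [ 0.471 -0.27 ] 46
```

Request:
{"op": "arm_command", "data": {
  "series": [
    [[0,1,6,0],[38,0,0,0],[38,0,0,0],[37,0,0,0],[0,0,0,0],[0,0,0,0]]
  ]
}}

```text
t: 11.15
tcp_pos: [0.545, -0.3694, 0.0579]
tool_rot: [0.095, 0.701, -0.094, 0.7]
force: [0.5, 0.8, -0.9]
finger_gap: 0.499
```

Request:
{"op": "arm_command", "data": {
  "series": [
    [[0,0,0,0],[0,0,0,0],[0,0,0,0],[0,0,0,0],[0,0,0,0],[0,0,0,0],[-30,0,0,0],[-42,0,0,0],[-42,0,0,0],[0,0,0,0]]
  ],
  "jaw": 0
}}

```text
t: 12.15
tcp_pos: [0.5479, -0.3738, 0.1793]
tool_rot: [0.092, 0.697, -0.098, 0.705]
force: [1.1, -1.3, 0.2]
finger_gap: 0.104
```

Request:
{"op": "arm_command", "data": {
  "series": [
    [[0,40,-17,0],[0,40,-17,0],[0,40,-17,0],[0,40,-17,0],[0,40,-17,0],[0,40,-17,0],[0,40,-16,0],[0,2,0,0],[0,0,0,0],[0,0,0,0]]
  ]
}}

```text
t: 13.15
tcp_pos: [0.5062, -0.0683, 0.1719]
tool_rot: [0.095, 0.7, -0.095, 0.701]
force: [0.4, -1.0, -1.5]
finger_gap: 0.103
```

```bash
cat >> h.py <<'E'
def low(k):
    s=status.sense(); print(s['t'],'tcp',np.round(s['tcp_pos'],4),round(az(s),2),s['force'].round(1),s['finger_gap']); t=slot(k); plan((*t,.12),(*t,.0615))
E
python3 -c "
from h import *
low(5);blobs()"
```

```text
13.15 tcp [ 0.5062 -0.0683  0.1719] -15.41 [ 0.4 -1.  -1.5] 0.10290010998904214
(np.float64(0.5059768758239868), np.float64(-0.06681182905103987), 0.12) 2 x [26.0, 0.7, -0.3, 0.0]
(np.float64(0.5059768758239868), np.float64(-0.06681182905103987), 0.0615) 2 x [29.2, 0.0, 0.0, 0.0]
blob [ 0.666 -0.214] 24
blob [ 0.662 -0.252] 67
blob [0.576 0.025] 63
blob [ 0.56  -0.285] 127
blob [ 0.535 -0.198] 105
blob [ 0.505 -0.028] 144
blob [ 0.478 -0.084] 26
blob [ 0.348 -0.148] 27
blob [ 0.346 -0.184] 72
```

Request:
{"op": "arm_command", "data": {
  "series": [
    [[26,1,0,0],[26,0,0,0],[26,0,0,0],[24,0,0,0],[7,0,0,0],[0,0,0,0],[2,0,0,0],[0,0,0,0]]
  ]
}}

```text
t: 14.0
tcp_pos: [0.5066, -0.0679, 0.0625]
tool_rot: [0.095, 0.7, -0.095, 0.701]
force: [-2.0, 0.2, 11.2]
finger_gap: 0.103
```

Request:
{"op": "arm_command", "data": {
  "series": [
    [[0,0,0,0],[0,0,0,0],[0,0,0,0],[0,0,0,0],[-10,0,0,0],[-30,0,0,0],[-40,0,0,0],[-30,0,0,0],[0,0,0,0]]
  ],
  "jaw": 28
}}

```text
t: 14.9
tcp_pos: [0.5089, -0.0673, 0.1756]
tool_rot: [0.094, 0.697, -0.095, 0.704]
force: [0.3, 0.3, -0.5]
finger_gap: 0.276
```

Run:
```python
from h import *
cyc((.4637,-.2742),4)
s,im=shot('top','t2.png')
cv2.imwrite('pics/t2b.png',cv2.resize(cv2.imread('pics/t2.png')[170:320,240:440],(800,600),interpolation=cv2.INTER_CUBIC))
```

```text
t 14.9 tcp [ 0.5089 -0.0673  0.1756] az -15.38 F [ 0.3  0.3 -0.5] gap 0.276
approach
(0.4637, -0.2742, np.float64(0.17555457320244813)) 5 x [-0.0, -42.3, 2.3, 0.0]
(0.4637, -0.2742, 0.056) 3 x [39.9, 0.0, 0.0, 0.0]
lift, carry, lower
(0.4637, -0.2742, 0.17) 3 x [-38.0, 0.0, 0.0, 0.0]
(np.float64(0.46752640798645395), np.float64(-0.0557863348183599), 0.17) 5 x [-0.0, 42.3, -10.8, 0.0]
(np.float64(0.46752640798645395), np.float64(-0.0557863348183599), 0.062) 3 x [36.0, 0.0, 0.0, 0.0]
```

View pics/t2b.png

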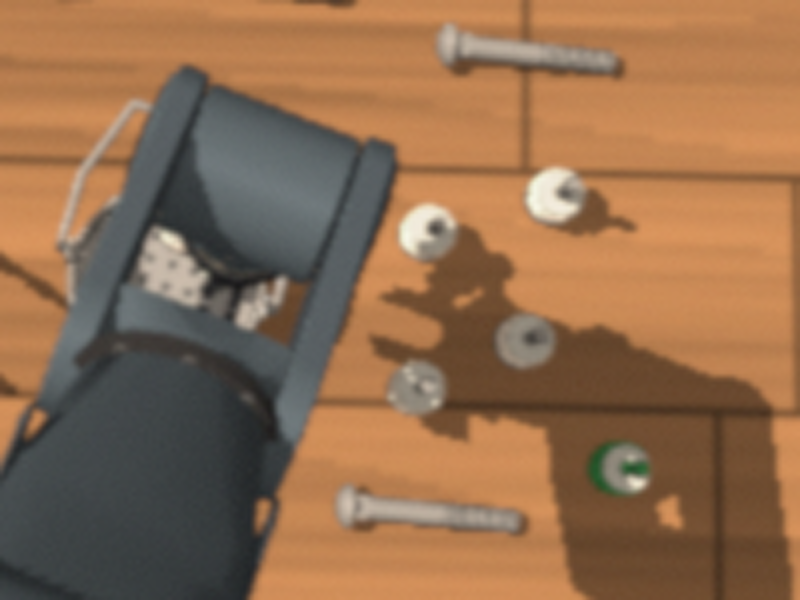

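All four remaining insulators still stand: E (428,232), F (416,388), C (525,342) and D (556,195). C and F had only been hidden by the arm's shadow.

Request:
{"op": "arm_command", "data": {
  "series": [
    [[0,-42,2.5,0],[0,-42,2.5,0],[0,-42,2.5,0],[0,-42,2.5,0],[0,-43,2.5,0],[0,0,0,0],[0,0,0,0]]
  ],
  "jaw": 50
}}

```text
t: 15.65
tcp_pos: [0.4608, -0.2734, 0.1697]
tool_rot: [0.096, 0.701, -0.095, 0.7]
force: [0.2, 0.8, -0.6]
finger_gap: 0.501
```

Run:
```python
from h import *
cyc((.4637,-.2742),4)
s=status.sense(); snapshot
s,im=shot('wrist','w3.png'); c=cam('wrist',s); 
for n,w in(('E',(.533,-.204)),('F',(.427,-.196))): print(n,proj(c,(*w,.09)),proj(c,(*w,.045)))
a=cv2.imread('pics/w3.png'); cv2.imwrite('pics/w3b.png',cv2.resize(a,(800,600),interpolation=cv2.INTER_CUBIC))
```

```text
t 15.65 tcp [ 0.4608 -0.2734  0.1697] az -15.55 F [ 0.2  0.8 -0.6] gap 0.501
approach
(0.4637, -0.2742, np.float64(0.16971659302867778)) 1 x [-0.0, -0.0, 3.0, 0.0]
(0.4637, -0.2742, 0.056) 3 x [37.9, 0.0, 0.0, 0.0]
lift, carry, lower
(0.4637, -0.2742, 0.17) 3 x [-38.0, 0.0, 0.0, 0.0]
(np.float64(0.46752640798645395), np.float64(-0.0557863348183599), 0.17) 5 x [-0.0, 42.3, -11.0, 0.0]
(np.float64(0.46752640798645395), np.float64(-0.0557863348183599), 0.062) 3 x [36.0, 0.0, 0.0, 0.0]
E [359.85908189  69.08687871] [345.3316841   74.49968206]
F [182.06610592 106.27497927] [197.71281317 105.32211043]
```

View pics/w3b.png

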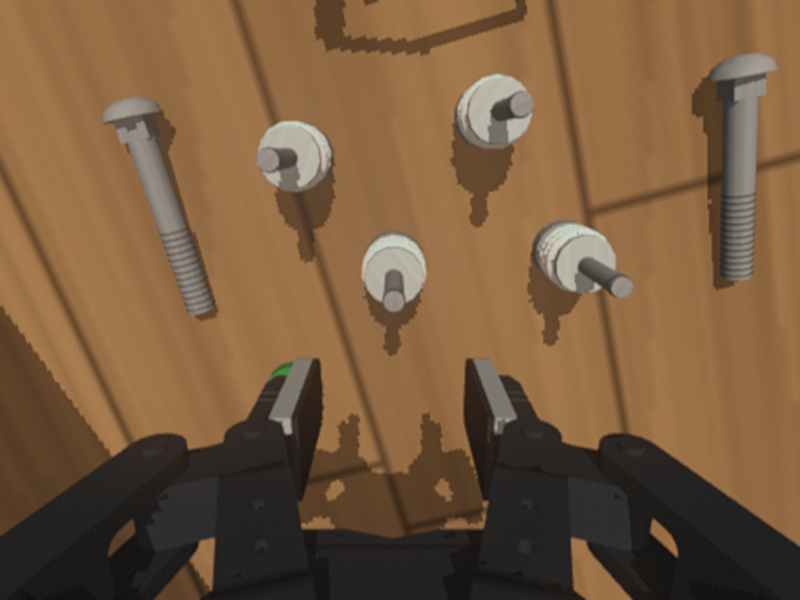

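Stud tops in this view: F (268,160), E (521,104), C (394,300), D (622,287).

Run:
```python
from h import *
s=status.sense();c=cam('wrist',s)
for n,u,v in(('F',268,160),('E',521,104),('C',394,300),('D',622,287)): print(n,unproj(c,u*.7,v*.7,.09).round(4))
print(s['tcp_pos'])
```

```text
F [ 0.429  -0.1989  0.09  ]
E [ 0.5353 -0.2054  0.09  ]
C [ 0.4635 -0.2718  0.09  ]
D [ 0.5633 -0.2931  0.09  ]
[ 0.46098044 -0.2722224   0.16982889]
```

Request:
{"op": "arm_command", "data": {
  "series": [
    [[0,0,3,0],[38,0,0,0],[38,0,0,0],[38,0,0,0],[0,0,0,0],[0,0,0,0]]
  ]
}}

```text
t: 16.3
tcp_pos: [0.465, -0.2727, 0.0568]
tool_rot: [0.094, 0.701, -0.094, 0.7]
force: [-0.2, 0.5, 0.9]
finger_gap: 0.5
```

Request:
{"op": "arm_command", "data": {
  "series": [
    [[0,0,0,0],[0,0,0,0],[0,0,0,0],[0,0,0,0],[0,0,0,0],[0,0,0,0],[-30,0,0,0],[-42,0,0,0],[-42,0,0,0],[0,0,0,0]]
  ],
  "jaw": 0
}}

```text
t: 17.3
tcp_pos: [0.4678, -0.2767, 0.1765]
tool_rot: [0.092, 0.697, -0.097, 0.704]
force: [1.1, -0.4, -1.2]
finger_gap: 0.107
```

Request:
{"op": "arm_command", "data": {
  "series": [
    [[0,42,-11,0],[0,42,-11,0],[0,42,-11,0],[0,42,-11,0],[0,43,-11,0],[0,0,0,0],[0,0,0,0]]
  ]
}}

```text
t: 18.0
tcp_pos: [0.4674, -0.055, 0.1706]
tool_rot: [0.094, 0.701, -0.094, 0.701]
force: [0.2, -0.9, -0.2]
finger_gap: 0.104
```

```bash
python3 -c "
from h import *
low(4)"
```

```text
18.0 tcp [ 0.4674 -0.055   0.1706] -15.24 [ 0.2 -0.9 -0.2] 0.10352668513260765
(np.float64(0.46752640798645395), np.float64(-0.0557863348183599), 0.12) 2 x [25.3, -0.4, 0.2, 0.0]
(np.float64(0.46752640798645395), np.float64(-0.0557863348183599), 0.0615) 2 x [29.2, 0.0, 0.0, 0.0]
```

Request:
{"op": "arm_command", "data": {
  "series": [
    [[26,-0.5,0,0],[26,0,0,0],[26,0,0,0],[24,0,0,0],[6,0,0,0],[0,0,0,0],[2,0,0,0],[0,0,0,0]]
  ]
}}

```text
t: 18.8
tcp_pos: [0.4684, -0.0579, 0.0623]
tool_rot: [0.095, 0.7, -0.095, 0.701]
force: [-1.8, -1.1, 9.2]
finger_gap: 0.105
```

Request:
{"op": "arm_command", "data": {
  "series": [
    [[0,0,0,0],[0,0,0,0],[0,0,0,0],[0,0,0,0],[-10,0,0,0],[-30,0,0,0],[-40,0,0,0],[-30,0,0,0],[0,0,0,0]]
  ],
  "jaw": 28
}}

```text
t: 19.7
tcp_pos: [0.4704, -0.0573, 0.1752]
tool_rot: [0.094, 0.697, -0.095, 0.704]
force: [-0.5, -0.8, -0.6]
finger_gap: 0.279
```

```bash
python3 -c "
from h import *
cyc((.429,-.198),3)"
```

```text
t 19.7 tcp [ 0.4704 -0.0573  0.1752] az -15.37 F [-0.5 -0.8 -0.6] gap 0.279
approach
(0.429, -0.198, np.float64(0.17521106491245073)) 4 x [-0.0, -36.7, -0.7, 0.0]
(0.429, -0.198, 0.056) 3 x [39.7, 0.0, 0.0, 0.0]
lift, carry, lower
(0.429, -0.198, 0.17) 3 x [-38.0, 0.0, 0.0, 0.0]
(np.float64(0.45784953216246727), np.float64(-0.01697450576732003), 0.17) 5 x [-0.0, 36.4, -4.0, 0.0]
(np.float64(0.45784953216246727), np.float64(-0.01697450576732003), 0.062) 3 x [36.0, 0.0, 0.0, 0.0]
```

Request:
{"op": "arm_command", "data": {
  "series": [
    [[0,-37,0,0],[0,-37,0,0],[0,-37,0,0],[0,-36,0,0],[0,0,0,0],[0,0,0,0],[0,0,0,0]]
  ],
  "jaw": 50
}}

```text
t: 20.4
tcp_pos: [0.4282, -0.197, 0.1706]
tool_rot: [0.095, 0.701, -0.094, 0.7]
force: [0.9, 0.3, 0.3]
finger_gap: 0.497
```

```bash
python3 -c "
from h import *
cyc((.429,-.198),3)"
```

```text
t 20.4 tcp [ 0.4282 -0.197   0.1706] az -15.37 F [0.9 0.3 0.3] gap 0.497
approach
(0.429, -0.198, np.float64(0.17057874574276674)) 1 x [-0.0, -0.7, 1.0, 0.0]
(0.429, -0.198, 0.056) 3 x [38.2, 0.0, 0.0, 0.0]
lift, carry, lower
(0.429, -0.198, 0.17) 3 x [-38.0, 0.0, 0.0, 0.0]
(np.float64(0.45784953216246727), np.float64(-0.01697450576732003), 0.17) 5 x [-0.0, 36.4, -4.0, 0.0]
(np.float64(0.45784953216246727), np.float64(-0.01697450576732003), 0.062) 3 x [36.0, 0.0, 0.0, 0.0]
```

Request:
{"op": "arm_command", "data": {
  "series": [
    [[0,-1,1,0],[38,0,0,0],[38,0,0,0],[38,0,0,0],[0,0,0,0],[0,0,0,0]]
  ]
}}

```text
t: 21.0
tcp_pos: [0.4293, -0.1985, 0.0568]
tool_rot: [0.095, 0.701, -0.094, 0.7]
force: [1.0, -0.5, -0.1]
finger_gap: 0.496
```

Request:
{"op": "arm_command", "data": {
  "series": [
    [[0,0,0,0],[0,0,0,0],[0,0,0,0],[0,0,0,0],[0,0,0,0],[0,0,0,0],[-30,0,0,0],[-42,0,0,0],[-42,0,0,0],[0,0,0,0]]
  ],
  "jaw": 0
}}

```text
t: 22.0
tcp_pos: [0.4323, -0.2016, 0.1761]
tool_rot: [0.092, 0.697, -0.097, 0.704]
force: [0.8, -0.4, -1.0]
finger_gap: 0.106
```

Request:
{"op": "arm_command", "data": {
  "series": [
    [[0,37,-4,0],[0,37,-4,0],[0,36,-4,0],[0,36,-4,0],[0,36,-4,0],[0,0,0,0],[0,0,0,0],[0,0,0,0]]
  ]
}}

```text
t: 22.8
tcp_pos: [0.4583, -0.0193, 0.1707]
tool_rot: [0.095, 0.701, -0.095, 0.701]
force: [0.4, -1.1, -1.1]
finger_gap: 0.099
```

```bash
python3 -c "
from h import *
low(3)"
```

```text
22.8 tcp [ 0.4583 -0.0193  0.1707] -15.43 [ 0.4 -1.1 -1.1] 0.09949631497845153
(np.float64(0.45784953216246727), np.float64(-0.01697450576732003), 0.12) 2 x [25.3, 1.1, -0.5, 0.0]
(np.float64(0.45784953216246727), np.float64(-0.01697450576732003), 0.0615) 2 x [29.2, 0.0, 0.0, 0.0]
```

Request:
{"op": "arm_command", "data": {
  "series": [
    [[26,2,-0.5,0],[26,0,0,0],[26,0,0,0],[24,0,0,0],[6,0,0,0],[0,0,0,0],[2,0,0,0],[0,0,0,0]]
  ]
}}

```text
t: 23.6
tcp_pos: [0.459, -0.0176, 0.0619]
tool_rot: [0.095, 0.7, -0.095, 0.701]
force: [-1.3, -0.1, 3.8]
finger_gap: 0.101
```

Request:
{"op": "arm_command", "data": {
  "series": [
    [[0,0,0,0],[0,0,0,0],[0,0,0,0],[0,0,0,0],[-10,0,0,0],[-30,0,0,0],[-40,0,0,0],[-30,0,0,0],[0,0,0,0],[0,0,0,0]]
  ],
  "jaw": 28
}}

```text
t: 24.6
tcp_pos: [0.4587, -0.0166, 0.1719]
tool_rot: [0.095, 0.7, -0.095, 0.702]
force: [-1.3, 0.6, 0.1]
finger_gap: 0.275
```

Run:
```python
from h import *
s,im=shot('wrist','c4.png')
cv2.imwrite('pics/c4b.png',cv2.resize(cv2.imread('pics/c4.png'),(800,600),interpolation=cv2.INTER_CUBIC))
cyc((.535,-.205),2)
```

```text
t 24.65 tcp [ 0.458  -0.0164  0.171 ] az -15.39 F [-0.3  0.4 -0.9] gap 0.278
approach
(0.535, -0.205, np.float64(0.1709894940875798)) 5 x [-0.0, -32.3, 24.9, 0.0]
(0.535, -0.205, 0.056) 3 x [38.3, 0.0, 0.0, 0.0]
lift, carry, lower
(0.535, -0.205, 0.17) 3 x [-38.0, 0.0, 0.0, 0.0]
(np.float64(0.48662312417601333), np.float64(0.010811829051039858), 0.17) 5 x [-0.0, 39.0, -20.8, 0.0]
(np.float64(0.48662312417601333), np.float64(0.010811829051039858), 0.062) 3 x [36.0, 0.0, 0.0, 0.0]
```

View pics/c4b.png

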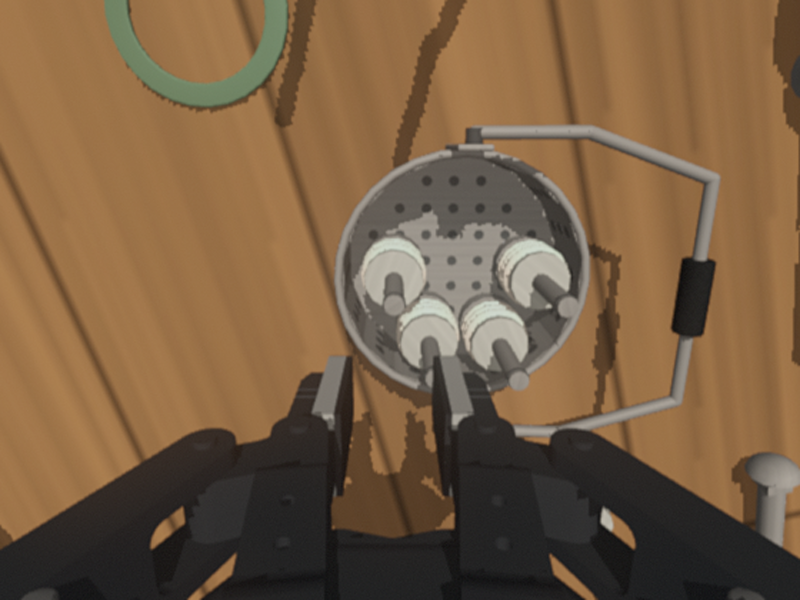

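Four insulators stand upright in a ring, with two slots left on the basket's +y side at the top of the view. Next is E.

Request:
{"op": "arm_command", "data": {
  "series": [
    [[0,-32,25,0],[0,-32,25,0],[0,-32,25,0],[0,-32,25,0],[0,-32,25,0],[0,0,0,0],[0,0,0,0],[0,0,0,0]]
  ],
  "jaw": 50
}}

```text
t: 25.45
tcp_pos: [0.5349, -0.2025, 0.1695]
tool_rot: [0.095, 0.702, -0.094, 0.699]
force: [-0.7, 0.9, 0.9]
finger_gap: 0.505
```

```bash
python3 -c "
from h import *
cyc((.535,-.205),2);blobs()"
```

```text
t 25.45 tcp [ 0.5349 -0.2025  0.1695] az -15.38 F [-0.7  0.9  0.9] gap 0.505
approach
(0.535, -0.205, np.float64(0.16946107779854339)) 1 x [-0.0, -2.4, 0.7, 0.0]
(0.535, -0.205, 0.056) 3 x [37.8, 0.0, 0.0, 0.0]
lift, carry, lower
(0.535, -0.205, 0.17) 3 x [-38.0, 0.0, 0.0, 0.0]
(np.float64(0.48662312417601333), np.float64(0.010811829051039858), 0.17) 5 x [-0.0, 39.1, -20.8, 0.0]
(np.float64(0.48662312417601333), np.float64(0.010811829051039858), 0.062) 3 x [36.0, 0.0, 0.0, 0.0]
blob [0.581 0.018] 75
blob [ 0.59  -0.094] 23
blob [ 0.527 -0.107] 47
blob [ 0.378 -0.334] 95
```

Run:
```python
from h import *
shot('top','t4.png'); shot('wrist','w4.png')
a=cv2.imread('pics/t4.png')[190:290,280:440]; b=cv2.imread('pics/w4.png')
a=cv2.resize(a,(400,250),interpolation=cv2.INTER_CUBIC); b=cv2.resize(b,(400,300))
cv2.imwrite('pics/m4.png',np.vstack([a,b]))
s=status.sense();c=cam('wrist',s);print('E',proj(c,(.535,-.205,.09))*400/560,proj(c,(.535,-.205,.045))*400/560)
ct=cam('top')
for n,w in(('D',(.5635,-.294,.045)),('E',(.535,-.205,.045))):print(n,(proj(ct,w)-[280,190])*2.5)
```

```text
E [194.22684198 153.51670784] [194.56281661 140.72361898]
D [251.64624773  68.31347843]
E [169.83989661  92.36363229]
```

View pics/m4.png

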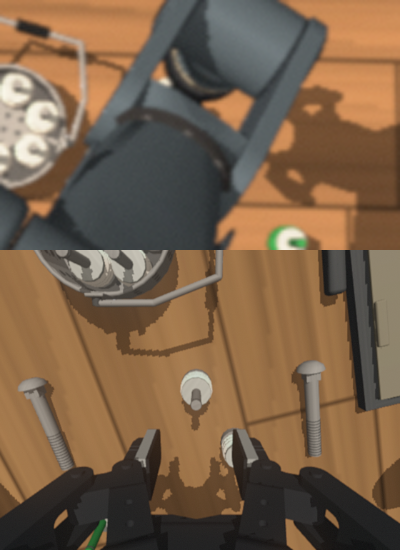

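Run:
```python
from h import *
s=status.sense();c=cam('wrist',s);print('D',[(proj(c,(.5635,-.294,z))*400/560).round() for z in(.09,.045,0)],[unproj(c,228*1.4,195*1.4,z).round(3) for z in(.02,.045)],s['tcp_pos'])
```

```text
D [array([246., 229.]), array([239., 206.]), array([233., 189.])] [array([ 0.555, -0.29 ,  0.02 ]), array([ 0.555, -0.277,  0.045])] [ 0.53574758 -0.20248424  0.1705842 ]
```

E is where expected, with its stud at (195,155) in the lower image. D peeks out beside the right finger about where predicted, and the arm hides it in the top view. I'll pick E.

Request:
{"op": "arm_command", "data": {
  "series": [
    [[0,-2.5,0,0],[38,0,0,0],[38,0,0,0],[38,0,0,0],[0,0,0,0],[0,0,0,0]]
  ]
}}

```text
t: 26.2
tcp_pos: [0.5357, -0.2061, 0.057]
tool_rot: [0.095, 0.701, -0.094, 0.7]
force: [0.4, -0.9, 0.5]
finger_gap: 0.504
```

Request:
{"op": "arm_command", "data": {
  "series": [
    [[0,0,0,0],[0,0,0,0],[0,0,0,0],[0,0,0,0],[0,0,0,0],[0,0,0,0],[-30,0,0,0],[-42,0,0,0],[-42,0,0,0],[0,0,0,0]]
  ],
  "jaw": 0
}}

```text
t: 27.2
tcp_pos: [0.5395, -0.2086, 0.1771]
tool_rot: [0.093, 0.696, -0.097, 0.705]
force: [1.0, 0.6, -0.6]
finger_gap: 0.104
```

Request:
{"op": "arm_command", "data": {
  "series": [
    [[0,39,-21,0],[0,39,-21,0],[0,39,-21,0],[0,39,-21,0],[0,39,-21,0],[0,0,0,0],[0,0,0,0],[0,0,0,0]]
  ]
}}

```text
t: 28.0
tcp_pos: [0.487, 0.0087, 0.1709]
tool_rot: [0.095, 0.7, -0.095, 0.701]
force: [0.3, 0.0, 0.5]
finger_gap: 0.104
```

```bash
python3 -c "
from h import *
low(2);blobs()"
```

```text
28.0 tcp [0.487  0.0087 0.1709] -15.42 [0.3 0.  0.5] 0.10350416113602126
(np.float64(0.48662312417601333), np.float64(0.010811829051039858), 0.12) 2 x [25.5, 1.0, -0.5, 0.0]
(np.float64(0.48662312417601333), np.float64(0.010811829051039858), 0.0615) 2 x [29.2, 0.0, 0.0, 0.0]
blob [ 0.667 -0.214] 23
blob [ 0.662 -0.251] 64
blob [ 0.609 -0.006] 33
blob [ 0.59  -0.093] 21
blob [ 0.56  -0.285] 125
blob [ 0.546 -0.109] 24
blob [ 0.515 -0.076] 35
blob [ 0.495 -0.067] 44
blob [ 0.457 -0.007] 71
blob [ 0.349 -0.148] 25
blob [ 0.346 -0.181] 62
```

D still stands where it was (the blob at 0.560, -0.285 hasn't moved).

Request:
{"op": "arm_command", "data": {
  "series": [
    [[26,1.5,-0.5,0],[26,0,0,0],[26,0,0,0],[24,0,0,0],[6,0,0,0],[0,0,0,0],[2,0,0,0],[0,0,0,0]]
  ]
}}

```text
t: 28.85
tcp_pos: [0.4873, 0.0099, 0.0621]
tool_rot: [0.095, 0.7, -0.095, 0.701]
force: [-0.8, -0.5, 6.3]
finger_gap: 0.103
```

Request:
{"op": "arm_command", "data": {
  "series": [
    [[0,0,0,0],[0,0,0,0],[0,0,0,0],[0,0,0,0],[-10,0,0,0],[-30,0,0,0],[-40,0,0,0],[-30,0,0,0],[0,0,0,0],[0,0,0,0]]
  ],
  "jaw": 28
}}

```text
t: 29.85
tcp_pos: [0.4865, 0.011, 0.172]
tool_rot: [0.095, 0.7, -0.095, 0.701]
force: [-0.4, 0.4, 0.1]
finger_gap: 0.279
```

Run:
```python
from h import *
cyc((.5635,-.294),1);blobs()
```

```text
t 29.85 tcp [0.4865 0.011  0.172 ] az -15.39 F [-0.4  0.4  0.1] gap 0.279
approach
(0.5635, -0.294, np.float64(0.17196106926917107)) 7 x [-0.0, -39.1, 22.2, 0.0]
(0.5635, -0.294, 0.056) 3 x [38.7, 0.0, 0.0, 0.0]
lift, carry, lower
(0.5635, -0.294, 0.17) 3 x [-38.0, 0.0, 0.0, 0.0]
(np.float64(0.5250735920135461), np.float64(-0.00021366518164011097), 0.17) 7 x [-0.0, 39.0, -16.4, 0.0]
(np.float64(0.5250735920135461), np.float64(-0.00021366518164011097), 0.062) 3 x [36.0, 0.0, 0.0, 0.0]
blob [ 0.667 -0.214] 23
blob [ 0.662 -0.251] 63
blob [ 0.61  -0.006] 31
blob [ 0.59  -0.093] 22
blob [ 0.56  -0.285] 124
blob [ 0.546 -0.109] 24
blob [ 0.487 -0.063] 179
blob [ 0.459 -0.007] 72
blob [ 0.349 -0.148] 25
blob [ 0.347 -0.181] 58
```

Request:
{"op": "arm_command", "data": {
  "series": [
    [[0,-39,22,0],[0,-39,22,0],[0,-39,22,0],[0,-39,22,0],[0,-39,22,0],[0,-39,22,0],[0,-39,22,0],[0,0,0,0],[0,0,0,0],[0,0,0,0]]
  ],
  "jaw": 50
}}

```text
t: 30.9
tcp_pos: [0.561, -0.2914, 0.1693]
tool_rot: [0.096, 0.702, -0.094, 0.699]
force: [-1.1, 0.4, -0.2]
finger_gap: 0.501
```

Run:
```python
from h import *
cyc((.5635,-.294),1)
s,im=shot('wrist','w5.png');c=cam('wrist',s); p=proj(c,(.5635,-.294,.09)); print(p)
cv2.imwrite('pics/w5b.png',im[120:300,150:400,::-1])
```

```text
t 30.9 tcp [ 0.561  -0.2914  0.1693] az -15.38 F [-1.1  0.4 -0.2] gap 0.501
approach
(0.5635, -0.294, np.float64(0.16925495255478556)) 1 x [-0.0, -1.9, 3.1, 0.0]
(0.5635, -0.294, 0.056) 3 x [37.8, 0.0, 0.0, 0.0]
lift, carry, lower
(0.5635, -0.294, 0.17) 3 x [-38.0, 0.0, 0.0, 0.0]
(np.float64(0.5250735920135461), np.float64(-0.00021366518164011097), 0.17) 7 x [-0.0, 39.0, -16.4, 0.0]
(np.float64(0.5250735920135461), np.float64(-0.00021366518164011097), 0.062) 3 x [36.0, 0.0, 0.0, 0.0]
[277.07020255 214.60349983]
```

View pics/w5b.png

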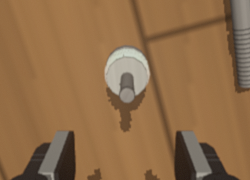

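The stud top is at crop (127,95), where it was predicted. I'll pick D.

Request:
{"op": "arm_command", "data": {
  "series": [
    [[0,-2,2.5,0],[38,0,0,0],[38,0,0,0],[38,0,0,0],[0,0,0,0],[0,0,0,0]]
  ]
}}

```text
t: 31.55
tcp_pos: [0.5643, -0.295, 0.057]
tool_rot: [0.095, 0.701, -0.094, 0.7]
force: [0.0, -0.6, 1.4]
finger_gap: 0.497
```

Request:
{"op": "arm_command", "data": {
  "series": [
    [[0,0,0,0],[0,0,0,0],[0,0,0,0],[0,0,0,0],[0,0,0,0],[0,0,0,0],[-30,0,0,0],[-42,0,0,0],[-42,0,0,0],[0,0,0,0]]
  ],
  "jaw": 0
}}

```text
t: 32.55
tcp_pos: [0.5677, -0.2983, 0.1777]
tool_rot: [0.092, 0.697, -0.097, 0.705]
force: [0.9, -0.2, 0.1]
finger_gap: 0.107
```

Request:
{"op": "arm_command", "data": {
  "series": [
    [[0,39,-16,0],[0,39,-16,0],[0,39,-16,0],[0,39,-16,0],[0,39,-17,0],[0,39,-17,0],[0,39,-17,0],[0,0,0,0],[0,0,0,0],[0,0,0,0]]
  ]
}}

```text
t: 33.55
tcp_pos: [0.5261, -0.0027, 0.1708]
tool_rot: [0.095, 0.701, -0.095, 0.701]
force: [0.3, 0.0, -1.4]
finger_gap: 0.108
```

```bash
python3 -c "
from h import *
low(1)"
```

```text
33.55 tcp [ 0.5261 -0.0027  0.1708] -15.42 [ 0.3  0.  -1.4] 0.1081075780862937
(np.float64(0.5250735920135461), np.float64(-0.00021366518164011097), 0.12) 2 x [25.4, 1.1, -0.9, 0.0]
(np.float64(0.5250735920135461), np.float64(-0.00021366518164011097), 0.0615) 2 x [29.2, 0.0, 0.0, 0.0]
```

Request:
{"op": "arm_command", "data": {
  "series": [
    [[26,2,-1,0],[26,0,0,0],[26,0,0,0],[24,0,0,0],[6,0,0,0],[0,0,0,0],[2,0,0,0],[0,0,0,0]]
  ]
}}

```text
t: 34.35
tcp_pos: [0.5263, -0.0011, 0.0624]
tool_rot: [0.095, 0.7, -0.095, 0.701]
force: [-2.3, -0.7, 7.9]
finger_gap: 0.101
```

Request:
{"op": "arm_command", "data": {
  "series": [
    [[0,0,0,0],[0,0,0,0],[0,0,0,0],[0,0,0,0],[-10,0,0,0],[-30,0,0,0],[-40,0,0,0],[-30,0,0,0],[0,-40,0,0],[0,-20,0,0]]
  ],
  "jaw": 28
}}

```text
t: 35.35
tcp_pos: [0.51, -0.0589, 0.1731]
tool_rot: [0.094, 0.699, -0.095, 0.702]
force: [-0.3, -0.6, 0.0]
finger_gap: 0.277
```

Run:
```python
from h import *
s,im=shot('wrist','c6.png')
cv2.imwrite('pics/c6b.png',cv2.resize(cv2.imread('pics/c6.png'),(800,600),interpolation=cv2.INTER_CUBIC))
print(s['t'],s['tcp_pos'],az(s),s['force'],s['qd'].round(2))
import json; json.dump({k:list(map(float,np.ravel(s[k]))) for k in('tcp_pos','tool_rot')},open('c6.json','w'))
```

```text
35.35 [ 0.51001544 -0.05890366  0.1731283 ] -15.331935895959043 [-0.33229136 -0.56039903  0.00977453] [-0.39 -0.01  0.1   0.02 -0.04 -0.37]
```

View pics/c6b.png

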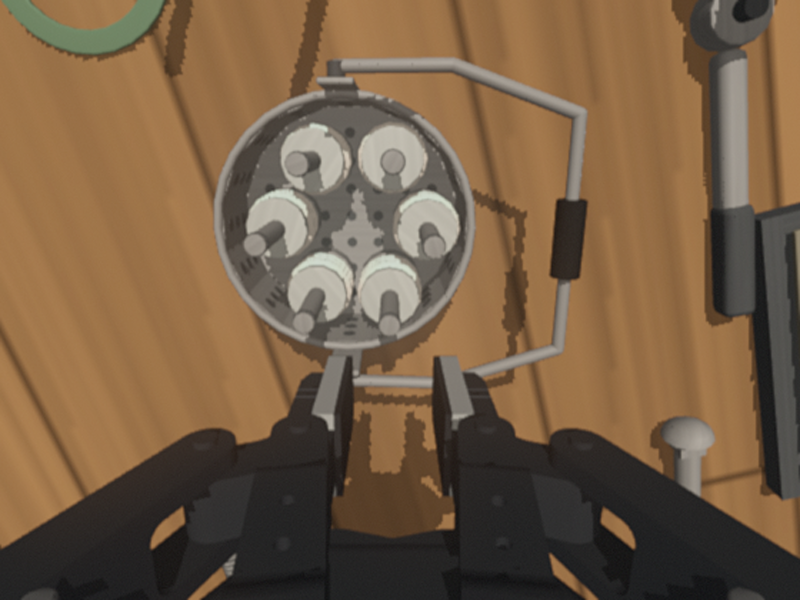

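All six insulators stand upright and evenly spaced in a ring. The sleeve centre is at (568,239) and the bar corners are at (582,109) and (560,349).

Run:
```python
from h import *
import json
s={k:np.array(v) for k,v in json.load(open('c6.json')).items()}
c=cam('wrist',s); g=lambda u,v,z:unproj(c,u*.7,v*.7,z)
a,b,k=g(582,109,.082),g(560,349,.082),g(568,239,.082)
print('bar',np.degrees(np.arctan2(*(a-b)[1::-1]))-90,np.linalg.norm(a-b),'grip',k,(a+b)/2)
P=np.array([g(u,v,.052)[:2] for u,v in((216,220),(474,220),(245,145),(450,150),(235,290),(450,290),(350,347))])
A=np.c_[2*P,np.ones(len(P))]; r=np.linalg.lstsq(A,(P**2).sum(1),rcond=None)[0]; print('rim c',r[:2],np.sqrt(r[2]+r[0]**2+r[1]**2))
k0=g(568,239,.082)[:2]; print(np.degrees(np.arctan2(*(k0-r[:2])[::-1])),np.linalg.norm(k0-r[:2]))
cc=[]
for (u,v) in((302,162),(393,161),(262,243),(432,243),(310,320),(389,324)): q=g(u,v,.094)[:2]; cc.append(q)
cc=np.array(cc); print('stud mean',cc.mean(0), np.linalg.norm(cc-cc.mean(0),axis=1).round(3))
s=status.sense(); print(s['tcp_pos'],az(s))
plan((.597,-.057,.16,-16),(.597,-.057,.0635))
```

```text
bar -15.064163588499511 0.11050797286000748 grip [ 0.59681115 -0.05528887  0.082     ] [ 0.59799809 -0.0545589   0.082     ]
rim c [ 0.49549573 -0.02813421] 0.06534826295464279
-15.003834967159733 0.1048913287520698
stud mean [ 0.50050976 -0.02899238] [0.039 0.04  0.037 0.037 0.039 0.041]
[ 0.50914003 -0.06101248  0.1724438 ] -15.454874810382758
(0.597, -0.057, 0.16, -16) [[6.2, 13.6, 41.8, 0.005], [6.2, 13.8, 41.7, 0.005]]
(0.597, -0.057, 0.0635) 3 x [32.2, 0.0, 0.0, 0.0]
```

Request:
{"op": "arm_command", "data": {
  "series": [
    [[0,14,42,0],[0,14,42,0],[0,0,0,0],[0,0,0,0],[0,0,0,0]]
  ],
  "jaw": 40
}}

```text
t: 35.9
tcp_pos: [0.5963, -0.0522, 0.1707]
tool_rot: [0.095, 0.702, -0.094, 0.7]
force: [-0.4, -0.1, -0.1]
finger_gap: 0.399
```

Run:
```python
from h import *
s,im=shot('wrist','g.png');c=cam('wrist',s)
print(s['tcp_pos'],az(s),proj(c,(.597,-.0562,.082)))
plan((.597,-.0562,.0635))
cv2.imwrite('pics/g1.png',im[100:300,130:430,::-1].repeat(2,0).repeat(2,1))
```

```text
[ 0.59634898 -0.05222447  0.17065967] -15.374676903984588 [274.70951489 212.64256316]
(0.597, -0.0562, 0.0635) 3 x [35.8, -1.2, 0.6, 0.0]
```

View pics/g1.png

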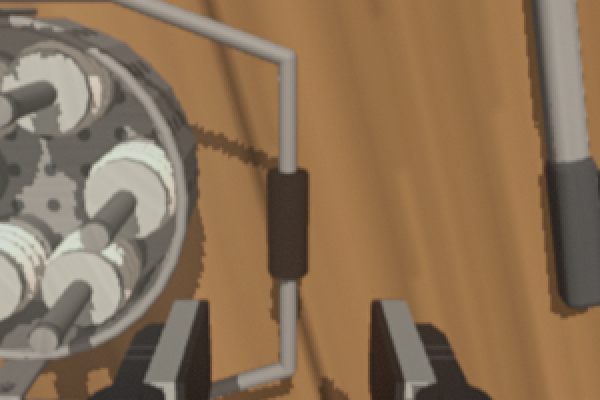

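The sleeve centre is at full-image pixel (274,212), as predicted, and the bar is parallel to the pads. I'll descend and close.

Request:
{"op": "arm_command", "data": {
  "series": [
    [[36,-2,0.5,0],[36,-1.5,0,0],[35,0,0,0],[0,0,0,0],[0,0,0,0]]
  ]
}}

```text
t: 36.45
tcp_pos: [0.5965, -0.0563, 0.0641]
tool_rot: [0.095, 0.701, -0.095, 0.7]
force: [1.7, 0.1, 0.5]
finger_gap: 0.401
```

Request:
{"op": "arm_command", "data": {
  "series": [
    [[0,0,0,0],[0,0,0,0],[0,0,0,0],[0,0,0,0],[0,0,0,0],[0,0,0,0]]
  ],
  "jaw": 0,
  "force": 30
}}

```text
t: 37.05
tcp_pos: [0.5979, -0.0565, 0.0655]
tool_rot: [0.095, 0.7, -0.095, 0.701]
force: [-3.2, 1.0, 5.9]
finger_gap: 0.152
```

Run:
```python
from h import *
s=status.sense();print(s['tcp_pos'],s['force'])
ph=np.linspace(1.5,0,17); p=105*np.c_[np.sin(ph),np.cos(ph)]; d=np.diff(p,axis=0); print([[round(-b,1),0,round(a,1),0] for a,b in d])
```

```text
[ 0.59791763 -0.05650305  0.06546424] [-3.20907872  0.99528449  5.89342757]
[[np.float64(-9.8), 0, np.float64(-1.2), 0], [np.float64(-9.6), 0, np.float64(-2.1), 0], [np.float64(-9.4), 0, np.float64(-3.0), 0], [np.float64(-9.1), 0, np.float64(-3.8), 0], [np.float64(-8.7), 0, np.float64(-4.7), 0], [np.float64(-8.2), 0, np.float64(-5.4), 0], [np.float64(-7.7), 0, np.float64(-6.2), 0], [np.float64(-7.0), 0, np.float64(-6.9), 0], [np.float64(-6.4), 0, np.float64(-7.5), 0], [np.float64(-5.6), 0, np.float64(-8.1), 0], [np.float64(-4.9), 0, np.float64(-8.6), 0], [np.float64(-4.0), 0, np.float64(-9.0), 0], [np.float64(-3.2), 0, np.float64(-9.3), 0], [np.float64(-2.3), 0, np.float64(-9.6), 0], [np.float64(-1.4), 0, np.float64(-9.7), 0], [np.float64(-0.5), 0, np.float64(-9.8), 0]]
```

Request:
{"op": "arm_command", "data": {
  "series": [
    [[-10,0,-1,0],[-9.5,0,-2,0],[-9.5,0,-3,0],[-9,0,-4,0],[-8.5,0,-4.5,0],[-8,0,-5.5,0],[-7.5,0,-6,0],[-7,0,-7,0],[0,0,0,0]]
  ]
}}

```text
t: 37.95
tcp_pos: [0.5662, -0.0478, 0.1348]
tool_rot: [0.094, 0.699, -0.095, 0.702]
force: [4.1, -0.6, 1.2]
finger_gap: 0.148
```

Run:
```python
from h import *
s=status.sense();print(s['tcp_pos'],s['force'],s['finger_gap'],az(s))
ex=np.array([np.cos(np.radians(-15.4)),np.sin(np.radians(-15.4))]); d=s['tcp_pos'][:2]-CB; print('radial',d@ex,'z grip-pivot',s['tcp_pos'][2]+.019-.075,np.hypot(d@ex,s['tcp_pos'][2]+.019-.075))
s,im=shot('wrist','g2.png')
cv2.imwrite('pics/g2b.png',im[...,::-1])
```

```text
[ 0.56623988 -0.04782581  0.13479015] [ 4.07467141 -0.62384102  1.16363525] 0.1484836394180886 -15.392125402383966
radial 0.07269358185791357 z grip-pivot 0.07879015152688203 0.10720188814084484
```

View pics/g2b.png

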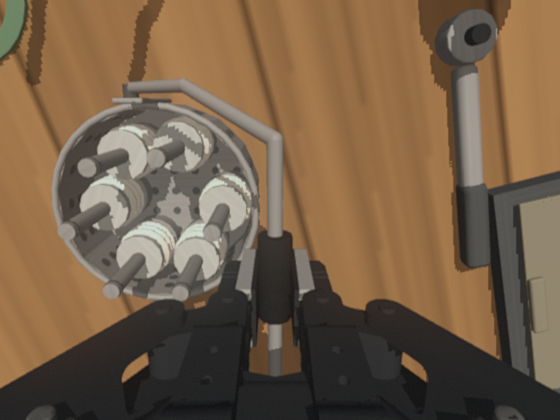

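The bail is rising in the grip and the basket is staying put. I'll continue the arc.

Request:
{"op": "arm_command", "data": {
  "series": [
    [[-6.5,0,-7.5,0],[-5.5,0,-8,0],[-5,0,-8.5,0],[-4,0,-9,0],[-3,0,-9,0],[-2,0,-9.5,0],[-1.5,0,-9.5,0],[-0.5,0,-9.5,0],[0,0,0,0],[0,0,0,0]]
  ]
}}

```text
t: 39.0
tcp_pos: [0.5042, -0.0308, 0.1661]
tool_rot: [0.094, 0.695, -0.096, 0.707]
force: [5.9, -1.1, 27.4]
finger_gap: 0.151
```

Run:
```python
from h import *
s=status.sense();print(s['tcp_pos'],s['force'],s['finger_gap'],az(s))
ex=np.array([np.cos(np.radians(-15.4)),np.sin(np.radians(-15.4))]); d=s['tcp_pos'][:2]-CB; print('radial',d@ex,'z grip-pivot',s['tcp_pos'][2]+.019-.075)
```

```text
[ 0.50417043 -0.03081977  0.16614617] [ 5.90816453 -1.09669878 27.37396216] 0.15138282217778914 -15.41341341409181
radial 0.008336651971070665 z grip-pivot 0.11014617092948671
```

Request:
{"op": "arm_command", "data": {
  "series": [
    [[-2,0,-4,0],[-2,0,-4,0],[0,0,0,0],[0,0,0,0]]
  ],
  "force": 50
}}

```text
t: 39.4
tcp_pos: [0.4934, -0.0278, 0.1672]
tool_rot: [0.094, 0.698, -0.095, 0.704]
force: [4.8, -1.7, 12.3]
finger_gap: 0.144
```

Run:
```python
from h import *
s=status.sense();print(s['tcp_pos'],s['force'],s['finger_gap'],s['tool_rot'])
```

```text
[ 0.49338161 -0.02781108  0.1671637 ] [ 4.78526125 -1.73143762 12.25341602] 0.14356983568480133 [ 0.09440062  0.69765603 -0.09521962  0.70377397]
```

Request:
{"op": "arm_command", "data": {
  "series": [
    [[-2,0,2,0],[-3,0,0,0],[-4,0,0,0],[-5,0,0,0],[-6,0,0,0],[0,0,0,0],[0,0,0,0]]
  ]
}}

```text
t: 40.1
tcp_pos: [0.4918, -0.0273, 0.1851]
tool_rot: [0.095, 0.701, -0.095, 0.701]
force: [-0.9, 0.1, -6.6]
finger_gap: 0.139
```

Run:
```python
from h import *
s,im=shot('wrist','l1.png');print(s['tcp_pos'],s['force'],s['finger_gap'],s['tool_rot'])
shot('scene','l1s.png')
```

```text
[ 0.49183788 -0.0273228   0.18510758] [-0.85093119  0.14029095 -6.6080451 ] 0.1391424576271532 [ 0.09473409  0.70067197 -0.09474124  0.70079122]
```

The basket is hanging from the gripper, which reads about 6.6 N. I'll raise it, then turn it gently.

Request:
{"op": "arm_command", "data": {
  "series": [
    [[-5,0,0,0],[-8,0,0,0],[-10,0,0,0],[-10,0,0,0],[-10,0,0,0],[-10,0,0,0],[-8,0,0,0],[-6,0,0,0],[-3,0,0,0],[0,0,0,0]]
  ]
}}

```text
t: 41.2
tcp_pos: [0.492, -0.0274, 0.2553]
tool_rot: [0.095, 0.7, -0.095, 0.701]
force: [-0.6, -0.1, -7.8]
finger_gap: 0.138
```

Request:
{"op": "arm_command", "data": {
  "series": [
    [[0,0,0,-0.04],[0,0,0,-0.08],[0,0,0,-0.1],[0,0,0,-0.1],[0,0,0,-0.1],[0,0,0,-0.1],[0,0,0,-0.1],[0,0,0,-0.1],[0,0,0,-0.1],[0,0,0,-0.1]]
  ]
}}

```text
t: 42.2
tcp_pos: [0.4914, -0.0272, 0.2543]
tool_rot: [-0.227, 0.67, 0.228, 0.669]
force: [0.5, 0.3, -7.0]
finger_gap: 0.142
```

Request:
{"op": "arm_command", "data": {
  "series": [
    [[0,0,0,-0.1],[0,0,0,-0.1],[0,0,0,-0.06],[0,0,0,-0.03],[0,0,0,0],[0,0,0,0],[0,0,0,0]]
  ]
}}

```text
t: 42.9
tcp_pos: [0.4918, -0.0273, 0.2549]
tool_rot: [-0.32, 0.63, 0.321, 0.63]
force: [-0.1, 0.0, -6.7]
finger_gap: 0.142
```

Run:
```python
from h import *
s=status.sense();print(s['t'],s['tcp_pos'],s['force'],az(s),s['q'].round(2))
S=np.array([.5245,.2530]); a=np.radians(53.8); u=np.array([np.cos(a),np.sin(a)])
plan((*(S-.12*u),.256,53.8),(*S,.256),(*S,.21))
```

```text
42.9 [ 0.49178087 -0.02733292  0.25486114] [-0.08873994  0.01705307 -6.70165098] 53.896809782821215 [-0.28  0.32  1.73  0.    1.09 -1.22]
(np.float64(0.4536273198856089), np.float64(0.15616476254274378), 0.256, 53.8) [[-0.2, 27.8, 25.2, 0.0], [-0.2, 27.8, 25.1, 0.0], [-0.2, 27.8, 25.1, 0.0], [-0.2, 27.8, 25.1, 0.0], [-0.2, 27.8, 25.1, 0.0]]
(np.float64(0.5245), np.float64(0.253), 0.256) 3 x [-0.0, -0.0, 40.0, 0.0]
(np.float64(0.5245), np.float64(0.253), 0.21) 2 x [23.0, 0.0, 0.0, 0.0]
```

Request:
{"op": "arm_command", "data": {
  "series": [
    [[0,6,5,0],[0,11,10,0],[0,16,14.5,0],[0,18,16.5,0],[0,19,17,0],[0,19,17,0],[0,18,16.5,0],[0,16,14.5,0],[0,11,10,0],[0,5,5,0]]
  ]
}}

```text
t: 43.9
tcp_pos: [0.4521, 0.1587, 0.255]
tool_rot: [-0.321, 0.63, 0.322, 0.63]
force: [1.0, 1.3, -7.7]
finger_gap: 0.138
```

Request:
{"op": "arm_command", "data": {
  "series": [
    [[0,0,0,0],[0,0,0,0],[0,0,0,0],[0,0,0,0],[0,0,0,0]]
  ]
}}

```text
t: 44.4
tcp_pos: [0.4538, 0.1558, 0.255]
tool_rot: [-0.32, 0.63, 0.32, 0.63]
force: [0.5, 0.4, -6.9]
finger_gap: 0.143
```

Run:
```python
from h import *
s,im=shot('wrist','p1.png');print(s['t'],s['tcp_pos'],s['force'],az(s))
c=cam('wrist',s)
# dark sleeve: find columns/rows of very dark pixels between the pads; and predict sleeve ends for grip offsets
th=np.radians(az(s)); y=np.array([-np.sin(th),np.cos(th),0])
for off in(.010,.013,.016,.019):
    g=s['tcp_pos']+[0,0,off]; print(off,proj(c,g+.018*y).round(1),proj(c,g+.054*y).round(1))
S=np.array([.5245,.2530]); a=np.radians(53.8); u=np.array([np.cos(a),np.sin(a)]); v=np.array([-u[1],u[0]])
for n,xx,yy,z in(('tipL',-.155,.036,.243),('tipR',-.155,-.036,.243)):
    p=S+(.105+xx)*u+yy*v; print(n,proj(c,(*p,z)).round(1))
sc,_=shot('scene','p1s.png'); shot('top','p1t.png')
W=cv2.imread('pics/p1.png'); Q=cv2.imread('pics/p1s.png'); T=cv2.imread('pics/p1t.png')
# brightness profile on u=275 column
print([(v,int(W[v,270:280].mean())) for v in range(120,330,8)])
```

```text
44.4 [0.45384204 0.15579475 0.25495232] [ 0.45746824  0.44324717 -6.94094065] 53.868736387132365
0.01 [276.1 233.5] [276.2 140.4]
0.013 [276.1 236.3] [276.2 141.4]
0.016 [276.2 239.2] [276.2 142.3]
0.019 [276.2 242.2] [276.3 143.3]
tipL [437.4 175.9]
tipR [418.9 320.2]
[(120, 128), (128, 115), (136, 142), (144, 145), (152, 145), (160, 145), (168, 145), (176, 144), (184, 144), (192, 144), (200, 144), (208, 144), (216, 143), (224, 143), (232, 142), (240, 47), (248, 52), (256, 49), (264, 47), (272, 38), (280, 32), (288, 30), (296, 28), (304, 27), (312, 26), (320, 26), (328, 83)]
```

Request:
{"op": "arm_command", "data": {
  "series": [
    [[0,0,5,0],[0,0,10,0],[0,0,14,0],[0,0,16,0],[0,0,16,0],[0,0,16,0],[0,0,15,0],[0,0,13,0],[0,0,10,0],[0,0,5,0]]
  ]
}}

```text
t: 45.55
tcp_pos: [0.5251, 0.2546, 0.2547]
tool_rot: [-0.321, 0.63, 0.321, 0.63]
force: [-0.2, 0.7, -6.9]
finger_gap: 0.138
```

Request:
{"op": "arm_command", "data": {
  "series": [
    [[0,0,0,0],[0,0,0,0],[0,0,0,0],[3,0,0,0],[5,0,0,0],[6,0,0,0],[6,0,0,0],[4,0,0,0],[0,0,0,0],[0,0,0,0]]
  ]
}}

```text
t: 46.55
tcp_pos: [0.5243, 0.2534, 0.2308]
tool_rot: [-0.321, 0.63, 0.321, 0.63]
force: [-0.3, 0.1, -7.6]
finger_gap: 0.141
```

Run:
```python
from h import *
s,im=shot('wrist','p2.png');print(s['t'],s['tcp_pos'],s['force'],az(s))
c=cam('wrist',s)
S=np.array([.5245,.2530]); a=np.radians(53.8); u=np.array([np.cos(a),np.sin(a)]); v=np.array([-u[1],u[0]])
for n,xx,yy,z in(('tipL',-.155,.036,.243),('tipR',-.155,-.036,.243),('dipL',-.105,.036,.217),('dipR',-.105,-.036,.217)):
    print(n,proj(c,(*(S+(.105+xx)*u+yy*v),z)).round(1))
```

```text
46.55 [0.52431079 0.25338489 0.23078797] [-0.30563255  0.08774454 -7.55650911] 53.929662050775526
tipL [141.1 190.8]
tipR [158.1 354.8]
dipL [275.6 176.7]
dipR [275.3 319.3]
```

Request:
{"op": "arm_command", "data": {
  "series": [
    [[3,0,0,0],[4,0,0,0],[4,0,0,0],[3,0,0,0],[0,0,0,0],[0,0,0,0]]
  ]
}}

```text
t: 47.2
tcp_pos: [0.5243, 0.2533, 0.2168]
tool_rot: [-0.321, 0.63, 0.321, 0.63]
force: [-0.9, 1.3, -7.7]
finger_gap: 0.144
```

Request:
{"op": "arm_command", "data": {
  "series": [
    [[2,0,0,0],[2,0,0,0],[1,0,0,0],[0,0,0,0],[0,0,0,0]]
  ]
}}

```text
t: 47.7
tcp_pos: [0.5243, 0.2532, 0.2123]
tool_rot: [-0.321, 0.63, 0.321, 0.63]
force: [0.1, -1.0, -4.3]
finger_gap: 0.141
```

Request:
{"op": "arm_command", "data": {
  "series": [
    [[1,0,0,0],[0.5,0,0,0],[0,0,0,0],[0,0,0,0]]
  ]
}}

```text
t: 48.1
tcp_pos: [0.5245, 0.2533, 0.2119]
tool_rot: [-0.321, 0.63, 0.321, 0.631]
force: [-3.3, -1.3, 4.5]
finger_gap: 0.141
```

Run:
```python
from h import *
s,im=shot('wrist','p3.png');print(s['t'],s['tcp_pos'],s['force'])
_,a=shot('scene','p3s.png'); shot('top','p3t.png')
W=cv2.resize(cv2.imread('pics/p3.png'),(400,300)); Q=cv2.imread('pics/p3s.png'); T=cv2.imread('pics/p3t.png')
c1=cv2.resize(Q[75:275,190:430],(800,667),interpolation=cv2.INTER_CUBIC)
c1=cv2.resize(Q[70:260,200:420],(400,300),interpolation=cv2.INTER_CUBIC)
c2=cv2.resize(Q[90:220,250:400],(400,300),interpolation=cv2.INTER_CUBIC)
c3=cv2.resize(T[160:280,110:270],(400,300),interpolation=cv2.INTER_CUBIC)
cv2.imwrite('pics/p3m.png',np.vstack([np.hstack([W,c1]),np.hstack([c3,c2])]))
```

```text
48.1 [0.52449509 0.25331981 0.21189621] [-3.34642563 -1.3484908   4.5359748 ]
```

The stand now bears the load, with the tool force gone from -7.6 N to +4.5 N. I'll release and rise slowly.

Request:
{"op": "arm_command", "data": {
  "series": [
    [[0,0,0,0],[0,0,0,0],[0,0,0,0],[0,0,0,0],[0,0,0,0],[0,0,0,0],[0,0,0,0]]
  ],
  "jaw": 35
}}

```text
t: 48.95
tcp_pos: [0.5244, 0.2534, 0.2104]
tool_rot: [-0.321, 0.63, 0.321, 0.63]
force: [-0.1, 0.2, 0.7]
finger_gap: 0.351
```

Run:
```python
from h import *
s,im=shot('wrist','p4.png');print(s['t'],s['tcp_pos'],s['force'],s['finger_gap'])
_,a=shot('scene','p4s.png'); shot('top','p4t.png')
W=cv2.resize(cv2.imread('pics/p4.png'),(400,300)); Q=cv2.imread('pics/p4s.png'); T=cv2.imread('pics/p4t.png')
c1=cv2.resize(Q[70:260,200:420],(400,300),interpolation=cv2.INTER_CUBIC)
c2=cv2.resize(cv2.imread('pics/p4.png')[130:340,130:410],(400,300),interpolation=cv2.INTER_CUBIC)
c3=cv2.resize(T[160:280,110:270],(400,300),interpolation=cv2.INTER_CUBIC)
cv2.imwrite('pics/p4m.png',np.vstack([np.hstack([W,c1]),np.hstack([c3,c2])]))
```

```text
48.95 [0.52437142 0.25336273 0.21040403] [-0.14562263  0.20261629  0.71722073] 0.35142000413534635
```

View pics/p4m.png

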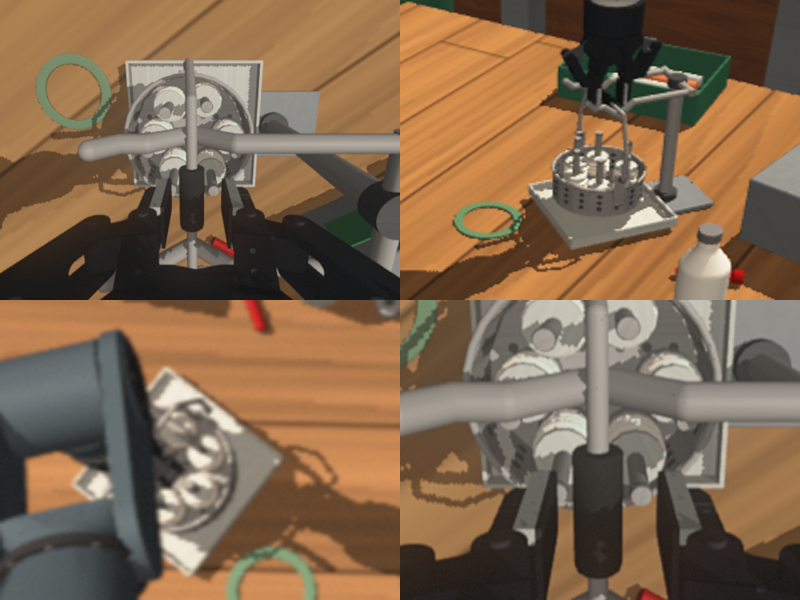

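The bar sits in the prong's dip, the basket hangs level and the insulators are upright. I'll raise the open fingers straight up.

Request:
{"op": "arm_command", "data": {
  "series": [
    [[-5,0,0,0],[-8,0,0,0],[-10,0,0,0],[-15,0,0,0],[-20,0,0,0],[-20,0,0,0],[-20,0,0,0],[-15,0,0,0],[-5,0,0,0],[0,0,0,0]]
  ]
}}

```text
t: 50.1
tcp_pos: [0.5247, 0.2535, 0.3299]
tool_rot: [-0.321, 0.629, 0.32, 0.631]
force: [0.6, 0.6, -0.2]
finger_gap: 0.352
```

Request:
{"op": "arm_command", "data": {
  "series": [
    [[0,0,0,0],[0,0,0,0],[0,0,0,0],[0,0,0,0],[0,0,0,0],[0,0,0,0],[0,0,0,0],[0,0,0,0],[0,0,0,0],[0,0,0,0]]
  ]
}}

```text
t: 51.1
tcp_pos: [0.5243, 0.2533, 0.3285]
tool_rot: [-0.321, 0.63, 0.321, 0.63]
force: [0.1, 0.8, -0.0]
finger_gap: 0.349
```

Run:
```python
from h import *
s,a=shot('scene','f1.png'); print(s['t'],s['tcp_pos'],s['force'])
for i in range(6): snapshot('scene')
b=snapshot('scene'); p=cv2.imread('pics/p4s.png')[...,::-1]
d=lambda x,y:np.abs(x[150:230,255:350].astype(int)-y[150:230,255:350]).mean()
print('still diff over .35 s',d(a,b),'vs before rise (basket region)',d(a,p))
x,y=[cv2.cvtColor(q[150:230,255:350].copy(),cv2.COLOR_RGB2GRAY).astype(np.float32) for q in(p,b)]
print('shift px',cv2.phaseCorrelate(x,y))
```

```text
51.1 [0.52433054 0.25334419 0.32848842] [ 0.05210593  0.81951357 -0.04004358]
still diff over .35 s 0.35653508771929826 vs before rise (basket region) 8.223771929824562
shift px ((0.8474825972965832, -0.11404824402707447), 0.9211215697228908)
```

```bash
python3 -c "
from h import *
print(ticket.sign_off())"
```

```text
the job is handed in; nothing more can be done
None
```

I stood all six white insulators on the basket floor in an even ring of about 40 mm radius, leaving the middle free. Then I swung up the bail and hung the loaded basket on both prongs of the drip stand. The job was handed in at about 51 s; the sign-off gives no verdict.

**Last checks**
- **Load on the stand:** the upward force needed to hold the basket went from about 7 N to zero as the bar seated, at the height where I expected the dips.
- **Level and upright:** after the jaws opened, the pictures showed the bar in the dips, the basket level and the insulators upright.
- **Still:** after the gripper rose clear, pictures 0.35 s apart were practically identical. The basket had shifted by less than 1 pixel since before the rise.
- **Robot clear:** the tool read no contact force, with its fingertips about 105 mm above the grip sleeve.

**What disagreed or was not checked**
- **Bail swing:** at the top of the swing the gripper pressed down on the bail with about 27 N for a moment. It had gripped the sleeve about 5 mm off its nominal point. I eased this before lifting, and the later pictures showed the insulators still upright.
- **Dark areas in the top view:** two insulators once dropped out of my automatic detection because the arm's shadow covered them. A picture showed they had not moved.
- **After the rise:** my picture views were used up, so the final state was checked by image comparison only, not by eye.
- **Bystanders:** I kept clear of them and felt no contact, but did not measure their final positions.

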